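# Swap the battery pack from under the parts boxes

### The arm

A 6-joint arm with a two-finger parallel gripper is mounted at the origin on the work surface. World frame = base frame: x ahead of the robot, y to its left, z up, the work surface at z = 0. Lengths are in m, angles in rad, forces in N, time in s.
With the tool pointing down it reaches from about 0.35 to 0.775 m from the base axis. Payload 7.3 kg.
Tool frame: the origin (TCP) lies at the centre of the arm's flange, where the gripper is bolted on; the fingertips stand 178 mm ahead of it and the grasp point (between the pads) lies robot.pinch_z ahead of it (robot.pinch_z is the distance from the TCP to the grasp point, in m); x points along the fingers, z is the direction in which the jaws open and shut, and the axes are right-handed (so a half turn about x gives the same grasp; the last joint's range is limited). The gripper opens to 92 mm and grips with 3 to 60 N. Pads are 19 mm wide; open, the fingers measure 130 mm over their backs; the gripper's body (75 mm by 190 mm) begins 47 mm behind the grasp point.
Start: joints at [-1.368, 0.342, 1.524, -0, 1.275, -0.146], TCP at [0.179, -0.493, 0.405] pointing down, gripper open.
Joint ranges: [-2.53, 2.53], [-0.77, 2.02], [0.04, 2.7], [-1, 4.14], [0.28, 2.66], [-3.11, 3.11]. Speed limits (rad/s): [2.57, 2.57, 3.14, 3.14, 3.14, 3.14].

### API

Orientations are given as [roll, pitch, yaw] about the fixed x, y, z axes, in that order (R = Rz(yaw) Ry(pitch) Rx(roll)).
In Python, from cell import robot gives the robot as it stands.
- The arm moves only by the shell command python3 -m jog 'ROWS' [FORCE]. ROWS is JSON, a list of rows, each an object of numbers: "fingers": the closure, from 0 (fully open) to 1 (shut); "x", "y", "z": the shift along the tool's x, y, z in cm; "spin": the turn about the tool's x in degrees. A call has 1 to 5 rows; each row is the pose to reach, as a shift and turn from the pose commanded when the call began, along the tool's axes at that moment; what a row does not reach only later rows make up. A row lasts 1/8 s, in which the tool goes at most 62.5 mm and 10.7 degrees, less where a joint would pass 70% of its speed; a pose out of reach is approached as far as the arm can. A call with a gripper value outside its range is refused whole. The fingers move at their own pace and stop on an object; FORCE is the grip in N (left out, the last holds). Time passes only in rows, so rows that repeat a pose let the fingers close. It gives the time, the measured TCP pose, the force and the opening at its end, in the units of the state.
- robot.observe(): the state, without advancing time (a new reading comes with each control period).
- robot.read_camera(name): name is "scene" or "top" or "wrist"; returns a dict with "color" (480x640x3 uint8, red, green, blue), "mtx" (3x3 intrinsics, pixels), "k1" (the pictures are not rectified: a ray, as slopes to the right and down, at radius r is drawn at 1 + k1 r^2 times it, then the intrinsics apply), "view" (4x4, takes a point from world to camera coordinates); the wrist camera has in their place "T_tool_cam" (4x4, takes a point from camera to tool coordinates, whose origin is the TCP and whose axes are the tool frame's). Camera axes: x right, y down, z forward; pixel columns grow to the right and rows downward; lengths in m; the calibration is good to about 2 mm. A picture is of the moment at which its call begins: read the wrist's pose just before it. There is no depth.
- robot.hand_in(): hands the job in, once; it reports no verdict.
Trained networks look in a picture, given as the dict that the camera call returned (one of the last four; its "shot" number tells which), for a name from the list of things; names that differ only in an ending like _2 or _b are one class to them, and where a whole thing is asked for, a point or a joint stands for the part that bears it (a point fixed in the world has none). Each returns a list of dicts, best first, with "conf" (0 to 1); they miss things now and then, are a little off and sometimes report something else, mostly with a low value. They report only what shows in the picture. A call takes as long as a camera call. They do not tell look-alikes from the thing itself.
- robot.look_for(target, picture): "xy" ([column, row] in pixels, amid what is visible of it).
The state is a dict: "time": time; "qpos": joint angles; "qvel": joint speeds; "joint_efforts": joint torques, N m; "tool_pos": TCP position; "tool_rot": TCP orientation; "contact_force": force on the tool from outside, world axes, zero at the start; "torque": the same for the moment, N m; "opening": finger opening in m.
Only numpy, scipy, OpenCV 4.12 (cv2) and the standard library are available. Lean on these libraries where they do the work, as an engineer would, in place of code of your own. Each camera call takes 0.05 s, during which the arm holds its last target. There are 200 camera calls.

### The job

Swap the opened meter's battery pack: lift the red and the blue box off the grey tote, stand both side by side on the green mat, move the spent pack (silver cells) out of the meter into the orange tray, and seat the fresh pack (yellow cells) from the tote fully down in the meter's battery bay. Then put the boxes back as they were: the blue one squarely across the middle of the tote, lined up with it, and the red one centred on the blue one. Keep the boxes upright, set the packs down gently, and leave the black charger in the tote and the glass screw jar where they are.

Things in the scene. Friction and masses are not known exactly. Their poses are not given: they have to be found in the camera images.
- red_box: Closed red parts box with a flat lid, 60 x 100 x 40 mm (x, y, z), about 0.2 kg; at the start it lies on the blue box, long side along it. Origin: centre of its underside; x across its 60 mm width (grip it across this), y along its length, z up.
- blue_box: Closed blue parts box with a flat lid, 60 x 170 x 38 mm (x, y, z), about 0.28 kg; at the start it bridges the grey tote from side wall to side wall, resting on the rims. Origin: centre of its underside; x across its 60 mm width (grip it across this), y along its length, z up.
- fresh_pack: Fresh battery pack, a block of eight yellow cells in a black carrier, 112 x 34 x 34 mm (x, y, z), about 0.22 kg, contacts at both ends so either way round will do. At the start it lies on the tote's floor, along the tote's x, under the blue box, its two ends showing. Origin: centre of its underside; x along its length; grip it across its 34 mm width (y).
- spent_pack: Spent battery pack, the same block with silver cells, 112 x 34 x 34 mm (x, y, z), about 0.22 kg; at the start it sits in the meter's battery bay, its upper 24 mm standing above the bay's walls. Origin: centre of its underside; x along its length; grip it across its 34 mm width (y).
- tote: Grey open tote, fixed, 170 x 150 x 46 mm outside (x, y, z), walls and floor 4 mm thick, rim at 46 mm. Origin: centre of its underside. The blue box belongs on its rim, centred, the box's length along the tote's y.
- meter: Opened meter, fixed: beige half-shell 190 x 112 mm (x, y), lying face down, nothing above 17 mm. Origin: on the bench under its battery bay's centre. The bay is a pocket 124 x 46 mm (x, y), floor at z = 6 mm, walls to 16 mm; a pack lies along x with 6 mm to spare all round. The shell spans y = -38 to +74 mm, a green circuit board on the +y side.
- tray: Orange tray for spent packs, fixed, 170 x 100 mm outside (x, y), walls and floor 3 mm thick, walls 14 mm high. Origin: centre of its underside; a pack lies in it with its length along x.
- mat: Green bench mat, fixed, 220 x 190 x 3 mm (x, y, z), empty at the start; the boxes are set aside here. Both fit side by side, lengths along the mat's y, centres 110 mm apart in x. Origin: centre of its underside, top at 3 mm.
- charger: Small black plug-in charger, 75 x 32 x 28 mm, loose in the tote beside the fresh pack, its centre about 30 mm to +x and 50 mm to +y of the tote's middle (68 mm from the pack's centre line), partly under the blue box. Origin: centre of its underside. It stays there.
- screw_jar: Small glass jar with a steel cap, 42 mm across, 46 mm high, standing on the bench beyond the work. Origin: centre of its underside. It stays there.
Mind the look-alikes: they are no part of the job. Of the things like the red_box, leave any that is purple or turquoise; of the rest the larger one is meant.

How it is judged:
On the way, in this order (a step that is already met when the one before it is completed fails the run):
1. the red and the blue box both stand flat on the mat, released (x of red_box in the frame of mat between -0.105 and 0.105 m and y of red_box in the frame of mat between -0.09 and 0.09 m and z of red_box in the frame of mat between -0.002 and 0.01 m and angle between each of red_box, blue_box's own z axis and vertical below 0.08 rad and x of blue_box in the frame of mat between -0.105 and 0.105 m and y of blue_box in the frame of mat between -0.09 and 0.09 m and z of blue_box in the frame of mat between -0.002 and 0.01 m and linear speed of each of red_box, blue_box below 0.03 m/s and contact force between each of red_box, blue_box and the fingers below 0.1 N), for 0.2 s.
2. the spent pack lies in the tray and the fresh pack is seated in the bay, released (x of spent_pack in the frame of tray between -0.045 and 0.045 m and y of spent_pack in the frame of tray between -0.04 and 0.04 m and z of spent_pack in the frame of tray between -0.002 and 0.007 m and angle between each of spent_pack, fresh_pack's own z axis and vertical below 0.06 rad and x of fresh_pack in the frame of meter between -0.011 and 0.011 m and y of fresh_pack in the frame of meter between -0.011 and 0.011 m and z of fresh_pack in the frame of meter between 0.002 and 0.01 m and angle between the x axis of fresh_pack and the x axis of meter, either way round below 0.2 rad and linear speed of each of fresh_pack, spent_pack below 0.03 m/s and contact force between fresh_pack and the fingers below 0.1 N), for 0.2 s.
At the end, for the whole second after the job is handed in: Fresh pack flat on the bay floor (within 11 mm, along it); spent pack flat on the tray floor; blue box level on the tote rim within 20 mm (tote x) and 12 mm (y) of its middle, under 0.2 rad off; red box level on the blue within 15 mm, under 0.25 rad off; all released, at rest (x of fresh_pack in the frame of meter between -0.011 and 0.011 m and y of fresh_pack in the frame of meter between -0.011 and 0.011 m and z of fresh_pack in the frame of meter between 0.002 and 0.01 m and angle between each of fresh_pack, spent_pack, blue_box, red_box's own z axis and vertical below 0.06 rad and angle between the x axis of fresh_pack and the x axis of meter, either way round below 0.2 rad and x of spent_pack in the frame of tray between -0.045 and 0.045 m and y of spent_pack in the frame of tray between -0.04 and 0.04 m and z of spent_pack in the frame of tray between -0.002 and 0.007 m and x of blue_box in the frame of tote between -0.02 and 0.02 m and y of blue_box in the frame of tote between -0.012 and 0.012 m and z of blue_box in the frame of tote between 0.042 and 0.05 m and angle between the y axis of blue_box and the y axis of tote, either way round below 0.2 rad and x of red_box in the frame of blue_box between -0.015 and 0.015 m and y of red_box in the frame of blue_box between -0.015 and 0.015 m and z of red_box in the frame of blue_box between 0.035 and 0.042 m and angle between the y axis of red_box and the y axis of blue_box, either way round below 0.25 rad and linear speed of each of red_box, blue_box, fresh_pack, spent_pack below 0.03 m/s); the robot touches nothing.
It fails at once if a parts box is tipped by more than 30 degrees (angle between any of red_box, blue_box's own z axis and vertical above 0.52 rad).
It fails at once if a pack is dropped into the bay or the tray (it comes down on it faster than 0.7 m/s, a fall of some 25 mm) ((x of fresh_pack in the frame of meter between -0.05 and 0.05 m and y of fresh_pack in the frame of meter between -0.04 and 0.04 m and z of fresh_pack in the frame of meter below 0.03 m and linear speed of fresh_pack above 0.7 m/s) or (x of spent_pack in the frame of tray between -0.05 and 0.05 m and y of spent_pack in the frame of tray between -0.04 and 0.04 m and z of spent_pack in the frame of tray below 0.03 m and linear speed of spent_pack above 0.7 m/s)).
It fails at once if the charger or the screw jar is moved by more than 25 mm (distance of any of charger, screw_jar from where it was at the start of the episode above 0.025 m).
It also fails if it takes over 144 s, if anything falls off the work surface, if the arm or the gripper's body presses on something with over 40 N, if the wrist force passes 120 N, or if a joint passes its speed limit or range.

## Working session

There is one attempt and no reset: what is moved stays moved. The work goes in short steps, Python scripts to look and compute and a shell command to move; the robot and the scene stay as the last step left them, time stands still between calls to the robot, and variables do not carry over. Pictures are saved under pics/ and viewed, on a budget of 14 in all, crops included, one or two more only if the job needs it, and the job is handed in when it is done.

```bash
ls; mkdir -p pics
python3 - <<'E'
from cell import robot
import cv2
s=robot.observe();print(s['time'],s['tool_pos'],s['tool_rot'],s['opening'],robot.pinch_z)
for n in('scene','top'):
    p=robot.read_camera(n);cv2.imwrite(f'pics/{n}0.png',p['color'][:,:,::-1])
    print(n,p['mtx'],p['k1'],p['view'])
    for t in 'red_box blue_box fresh_pack spent_pack tote meter tray mat charger screw_jar'.split():
        print(t,[(d['xy'],round(d['conf'],2)) for d in robot.look_for(t,p)[:3]])
E
```

```text
pics
0.0 [ 0.17941741 -0.49323939  0.40406186] [3.00622844 1.56929433 1.78426105] 0.09176906706438952 0.1592
scene [[577.42137142   0.         320.32596446]
 [  0.         577.42137142 238.54960954]
 [  0.           0.           1.        ]] 0.057238104142920666 [[-0.84164123  0.54002493  0.00362189  0.38357173]
 [ 0.46405193  0.72663338 -0.50661597 -0.19777075]
 [-0.27621704 -0.42470814 -0.86216422  1.50326278]
 [ 0.          0.          0.          1.        ]]
red_box [([356.8, 456.8], 0.81), ([482.3, 352.2], 0.72), ([455.2, 279.0], 0.59)]
blue_box [([408.8, 383.3], 0.67)]
fresh_pack [([383.5, 367.1], 0.87)]
spent_pack [([343.0, 289.9], 0.71)]
tote [([389.9, 378.7], 0.89)]
meter [([349.0, 303.3], 0.55)]
tray [([280.9, 215.9], 0.88)]
mat [([215.2, 155.1], 0.71)]
charger [([392.5, 400.4], 0.92)]
screw_jar [([247.9, 314.3], 0.75), ([214.0, 153.9], 0.49)]
top [[442.18952099   0.         313.69859704]
 [  0.         442.18952099 247.79126287]
 [  0.           0.           1.        ]] -0.07665217249559758 [[ 0.00537217 -0.99966568  0.02529147  0.00571737]
 [-0.99384171 -0.00813676 -0.11050991  0.50568397]
 [ 0.11067875 -0.02454204 -0.99355317  0.9979441 ]
 [ 0.          0.          0.          1.        ]]
red_box [([131.9, 186.6], 0.65), ([160.4, 247.6], 0.64), ([206.3, 358.8], 0.6)]
blue_box [([188.6, 256.4], 0.89)]
fresh_pack [([174.8, 271.9], 0.78), ([160.9, 252.2], 0.32)]
spent_pack [([260.3, 259.0], 0.96), ([187.7, 259.6], 0.53), ([471.0, 240.5], 0.46)]
tote [([165.0, 272.6], 0.61)]
meter [([251.4, 259.2], 0.59)]
tray [([361.7, 251.7], 0.6)]
mat [([469.0, 238.5], 0.86)]
charger [([151.2, 229.1], 0.58)]
screw_jar [([283.9, 170.9], 0.67)]
```

View pics/top0.png

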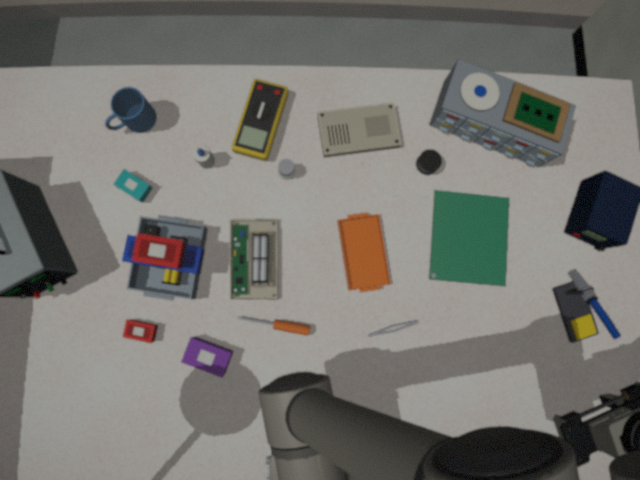

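View pics/scene0.png

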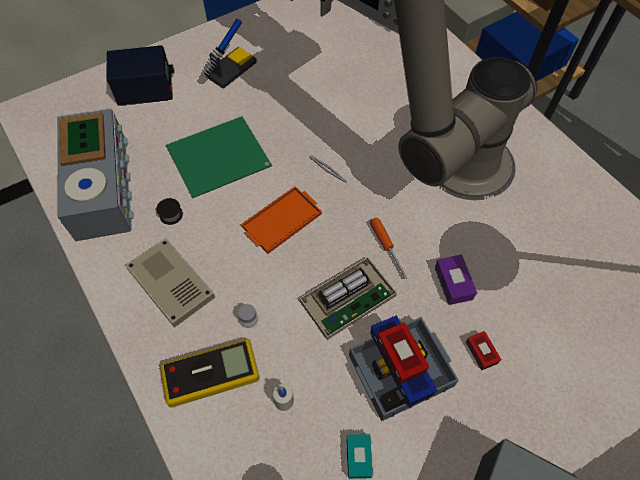

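```bash
cat > h.py <<'E'
import numpy as np,cv2
from cell import robot
from scipy.spatial.transform import Rotation as R
def cam(n):
    s=robot.observe();p=robot.read_camera(n)
    if n=='wrist':
        T=np.eye(4);T[:3,:3]=R.from_euler('xyz',s['tool_rot']).as_matrix();T[:3,3]=s['tool_pos'];p['view']=np.linalg.inv(T@p['T_tool_cam'])
    return p
def w(p,px,z):
    "pixels -> world at height z"
    px=np.asarray(px,float).reshape(-1,2)
    d=np.c_[(px-p['mtx'][:2,2])/p['mtx'][0,0]];rd=np.hypot(*d.T);r=rd.copy()
    for _ in range(20): r=rd/(1+p['k1']*r*r)
    d=d/(1+p['k1']*r*r)[:,None]
    Rm=p['view'][:3,:3];c=-Rm.T@p['view'][:3,3]
    v=np.c_[d,np.ones(len(d))]@Rm
    return (c+v*((z-c[2])/v[:,2])[:,None])[:,:2]
def mask(p,lo,hi,roi=None):
    hsv=cv2.cvtColor(p['color'],cv2.COLOR_RGB2HSV);m=cv2.inRange(hsv,np.array(lo),np.array(hi))
    if roi: k=np.zeros_like(m);a,b,c,d=roi;k[b:d,a:c]=255;m&=k
    return m
def rect(p,m,z):
    "largest blob -> world rect: centre, size, yaw(deg) of the side nearest world x"
    cs,_=cv2.findContours(m,cv2.RETR_EXTERNAL,cv2.CHAIN_APPROX_NONE);c=max(cs,key=cv2.contourArea)
    q=w(p,c.reshape(-1,2),z)*1000
    (x,y),(a,b),t=cv2.minAreaRect(q.astype(np.float32))
    if t>45:t-=90;a,b=b,a
    return np.round([x,y,a,b,t],1)   # mm, size along x, along y
E
python3 - <<'E'
from h import *
p=cam('top')
print('red',rect(p,mask(p,(0,150,60),(8,255,255),(125,225,195,275)),.124), rect(p,mask(p,(172,150,60),(180,255,255),(125,225,195,275)),.124) if mask(p,(172,150,60),(180,255,255),(125,225,195,275)).any() else '')
print('blue',rect(p,mask(p,(110,120,40),(130,255,255),(115,225,215,280)),.084))
print('tray',rect(p,mask(p,(5,150,100),(18,255,255),(330,200,400,300)),.014))
print('mat',rect(p,mask(p,(60,100,40),(90,255,255),(420,180,520,295)),.003))
print('pcb',rect(p,mask(p,(45,80,30),(90,255,255),(225,215,252,305)),.012))
print('tote corners',w(p,[(142,216),(208,222),(196,299),(129,292)],.046))
print('meter corners',w(p,[(231,219),(280,220),(281,299),(231,299)],.017))
print('spent',w(p,[(260.3,259)],.040),'jar',w(p,[(283.9,170.9)],.04))
print('yellow',[w(p,[(172,276)],.038)])
print(p['color'][251,130],p['color'][240,175],p['color'][270,140],)
E
```

```text
red [488.6 338.   58.9  98.3  -8.6] [479.4 379.4  65.9  32.   32.3]
blue [472.9 280.6  58.1  44.8  -7.6]
tray [ 499.3 -108.8  179.8   96.1    8.8]
mat [ 536.9 -370.5  213.8  184.    -5. ]
pcb [479.  182.7 158.1  30.7   1.3]
tote corners [[0.57404697 0.40549758]
 [0.56108315 0.25209704]
 [0.38555321 0.27380588]
 [0.39955412 0.42709054]]
meter corners [[0.5735644  0.20429863]
 [0.57215745 0.08873487]
 [0.38699879 0.08392525]
 [0.38612181 0.19955694]]
spent [[0.47756022 0.13118701]] jar [[0.6847666  0.08016818]]
yellow [array([[0.43711675, 0.33240702]])]
[39 54 97] [131  45  40] [62 68 73]
```

```bash
cat >> h.py <<'E'
def plan(x,y,tip,yaw,frm=None):
    "yaw (deg) = heading of the jaw axis; from measured pose or frm=(x,y,z,yaw). prints tool-axis shift (cm), spin (deg)"
    s=robot.observe();M=R.from_euler('xyz',s['tool_rot']).as_matrix();pos=np.array(s['tool_pos'])
    d=M.T@(np.array([x,y,tip+.178])-pos)*100
    cur=np.degrees(np.arctan2(M[1,2],M[0,2]))
    dy=(yaw-cur+90)%180-90
    print('t%.1f pos %s tip %.3f jaw %.1f tilt %.2f q6 %.2f open %.3f F %s'%(s['time'],np.round(pos,4),pos[2]-.178,cur,np.degrees(np.arccos(-M[2,0])),s['qpos'][5],s['opening'],np.round(s['contact_force'],1)))
    print('shift cm x %.2f y %.2f z %.2f spin %.1f (other %.1f)'%(*d,-dy,-dy-np.sign(-dy)*180))
    print('tool y in world',np.round(M[:,1],3),'z',np.round(M[:,2],3))
E
python3 -c "
from h import *
plan(.45,-.25,.22,-8)
plan(.487,.338,.22,-8)"
```

```text
t1.1 pos [ 0.1795 -0.4934  0.4047] tip 0.227 jaw -70.0 tilt 0.01 q6 -0.15 open 0.092 F [ 0.4 -0.3 -0.6]
shift cm x 0.67 y 33.74 z -13.63 spin -62.0 (other 118.0)
tool y in world [ 0.94   0.342 -0.   ] z [ 0.342 -0.94   0.   ]
t1.1 pos [ 0.1795 -0.4934  0.4047] tip 0.227 jaw -70.0 tilt 0.01 q6 -0.15 open 0.092 F [ 0.4 -0.3 -0.6]
shift cm x 0.67 y 57.32 z -67.62 spin -62.0 (other 118.0)
tool y in world [ 0.94   0.342 -0.   ] z [ 0.342 -0.94   0.   ]
```

```bash
python3 -m jog '[{"y":5.4,"z":-2.2,"spin":-10},{"y":10.8,"z":-4.4,"spin":-20},{"y":16.2,"z":-6.6,"spin":-30},{"y":21.6,"z":-8.8,"spin":-40},{"y":27,"z":-11,"spin":-50}]'
python3 -c "
from h import *
plan(.487,.338,.22,-8)"
```

```text
t1.1 pos [ 0.1795 -0.4934  0.4047] tip 0.227 jaw -70.0 tilt 0.01 q6 -0.15 open 0.092 F [ 0.4 -0.3 -0.6]
shift cm x 0.67 y 57.32 z -67.62 spin -62.0 (other 118.0)
tool y in world [ 0.94   0.342 -0.   ] z [ 0.342 -0.94   0.   ]$[0]: bad value
```

```bash
python3 -m jog '[{"fingers":0,"x":0,"y":5.4,"z":-2.2,"spin":-10},{"fingers":0,"x":0,"y":10.8,"z":-4.4,"spin":-20},{"fingers":0,"x":0,"y":16.2,"z":-6.6,"spin":-30},{"fingers":0,"x":0,"y":21.6,"z":-8.8,"spin":-40},{"fingers":0,"x":0,"y":27,"z":-11,"spin":-50}]'
python3 -c "
from h import *
plan(.487,.338,.22,-8)"
```

```text
time: 1.78
tool_pos: [0.3968, -0.2963, 0.4049]
tool_rot: [-0.541, 1.57, -0.885]
contact_force: [1.0, -0.4, 0.1]
opening: 0.0918
t1.8 pos [ 0.3968 -0.2963  0.4049] tip 0.227 jaw -19.7 tilt 0.05 q6 -0.45 open 0.092 F [ 1.  -0.4  0.1]
shift cm x 0.66 y 62.76 z -12.88 spin -11.7 (other 168.3)
tool y in world [ 0.337  0.941 -0.   ] z [ 0.941 -0.337  0.001]
```

```bash
python3 -m jog '[{"fingers":0,"x":0,"y":6,"z":-1.2,"spin":0},{"fingers":0,"x":0,"y":12,"z":-2.4,"spin":0},{"fingers":0,"x":0,"y":18,"z":-3.6,"spin":0},{"fingers":0,"x":0,"y":24,"z":-4.8,"spin":0},{"fingers":0,"x":0,"y":30,"z":-6,"spin":0}]'
python3 -m jog '[{"fingers":0,"x":0,"y":6,"z":-1.3,"spin":-2},{"fingers":0,"x":0,"y":12,"z":-2.6,"spin":-4},{"fingers":0,"x":0,"y":18,"z":-3.9,"spin":-6},{"fingers":0,"x":0,"y":24,"z":-5.2,"spin":-8},{"fingers":0,"x":0,"y":30,"z":-6.5,"spin":-11}]'
python3 -c "
from h import *
plan(.487,.338,.13,-8.6)
p=cam('wrist');cv2.imwrite('pics/w1.png',p['color'][:,:,::-1])
print(p['T_tool_cam'])
print('red',rect(p,mask(p,(0,150,60),(8,255,255)),.124))
print('blue',rect(p,mask(p,(110,120,40),(130,255,255)),.084))"
```

```text
time: 2.4
tool_pos: [0.4419, 0.0066, 0.405]
tool_rot: [0.077, 1.57, -0.272]
contact_force: [1.6, -0.3, -0.3]
opening: 0.0918
time: 3.02
tool_pos: [0.4834, 0.3109, 0.4048]
tool_rot: [-0.036, 1.57, -0.191]
contact_force: [2.3, 0.1, -0.2]
opening: 0.0918
t3.0 pos [0.4834 0.3109 0.4048] tip 0.227 jaw -8.9 tilt 0.03 q6 0.59 open 0.092 F [ 2.3  0.1 -0.2]
shift cm x 9.68 y 2.73 z -0.07 spin -0.3 (other 179.7)
tool y in world [ 0.155  0.988 -0.   ] z [ 0.988 -0.155  0.001]
[[-1.70048084e-04 -2.84494191e-01  9.58677749e-01  1.97629400e-02]
 [-6.24485990e-04 -9.58677546e-01 -2.84494241e-01  7.68015938e-02]
 [ 9.99999791e-01 -6.47058524e-04 -1.46413569e-05 -8.54994078e-04]
 [ 0.00000000e+00  0.00000000e+00  0.00000000e+00  1.00000000e+00]]
red [486.1 341.6  60.   98.5  -9. ]
blue [492.8 409.2  59.7  35.5  -8.3]
```

View pics/w1.png

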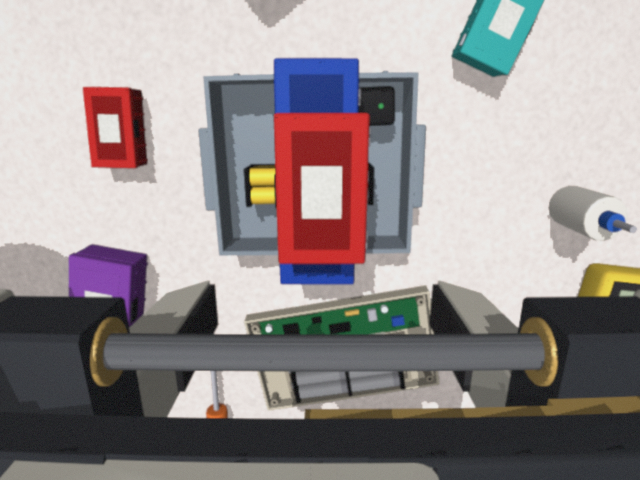

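Wrist view: the red box is at (322,188) on the blue one, the tote spans (206,77)–(410,252), the yellow pack is at (262,185), and the charger is at (378,105). I'll compute poses from these corners.

```bash
python3 -c "
from h import *
p=cam('wrist')
f=lambda l,z:(print(np.round(w(p,l,z)*1000,1).tolist(),np.round(w(p,l,z).mean(0)*1000,1)))
f([(206,77),(417,72),(409,250),(220,254)],.046)
f([(275,58),(358,58),(354,283),(281,283)],.084)
f([(246,167),(246,206),(373,165),(373,204)],.038)
plan(.486,.342,.092,-9)
"
```

```text
[[407.3, 439.2], [572.2, 417.8], [552.0, 272.1], [386.4, 293.4]] [479.5 355.6]
[[467.1, 438.7], [523.8, 430.0], [499.3, 264.5], [441.5, 273.3]] [482.9 351.6]
[[423.0, 364.1], [416.2, 330.9], [530.0, 349.5], [526.1, 316.0]] [473.8 340.1]
t3.1 pos [0.4831 0.3138 0.4039] tip 0.226 jaw -8.7 tilt 0.10 q6 0.59 open 0.092 F [ 0.2 -0.9 -0.4]
shift cm x 13.40 y 2.81 z -0.14 spin 0.3 (other -179.7)
tool y in world [0.15  0.989 0.002] z [ 0.989 -0.15  -0.   ]
```

```bash
python3 -c "
from h import *
p=cam('wrist');t=cam('top')
cv2.imwrite('pics/w2.png',p['color'][:,:,::-1])
print('red',rect(p,mask(p,(0,150,60),(8,255,255),(250,30,400,300)),.124),rect(t,mask(t,(0,150,60),(8,255,255),(125,225,195,275)),.124))
b=lambda q,r,z:print('blue',rect(q,mask(q,(108,110,30),(130,255,255),r),z))
b(p,(260,30,380,130),.084);b(p,(260,240,380,300),.084)
b(t,(115,225,150,280),.084);b(t,(170,225,215,280),.084)
y=lambda q,r:print('yel',rect(q,mask(q,(20,120,80),(35,255,255),r),.038))
y(p,(230,130,400,230));y(t,(120,210,215,300))
cv2.imwrite('pics/t2.png',cv2.resize(t['color'][200:310,110:300,::-1],None,fx=4,fy=4,interpolation=2))
s=cam('scene')
for n,z in (('spent_pack',.04),('charger',.032),('tray',.003),('mat',.003),('meter',.01),('fresh_pack',.038),('red_box',.124)):
  print(n,[[np.round(w(c,o['xy'],z)[0]*1000) for o in robot.look_for(n,c)[:3]] for c in (t,s)])
"
```

```text
red [486.2 341.3  60.5  98.2  -8.7] [484.  316.3  56.8  55.2  -8.3]
blue [492.7 408.7  60.   35.6  -8.7]
blue [470.7 268.7  58.3  15.8  -9.7]
blue [459.6 377.2   2.2   4.4   0.5]
blue [472.6 281.3  59.3  47.3  -8.3]
yel [433.9 340.4  22.7  32.1  -8.8]
yel [436.1 335.2  28.4  31.2  -8.8]
spent_pack [[array([481., 135.])], [array([486., 142.]), array([541., 393.])]]
charger [[], [array([536., 394.])]]
tray [[array([ 496., -111.])], [array([ 500., -114.])]]
mat [[array([692.,  83.]), array([ 533., -369.])], [array([ 547., -370.])]]
meter [[array([481., 162.])], [array([513., 155.])]]
fresh_pack [[array([444., 329.])], [array([516., 333.])]]
red_box [[array([483., 315.]), array([647., 404.]), array([265., 228.])], [array([353., 425.]), array([302., 309.]), array([494., 346.])]]
```

View pics/t2.png

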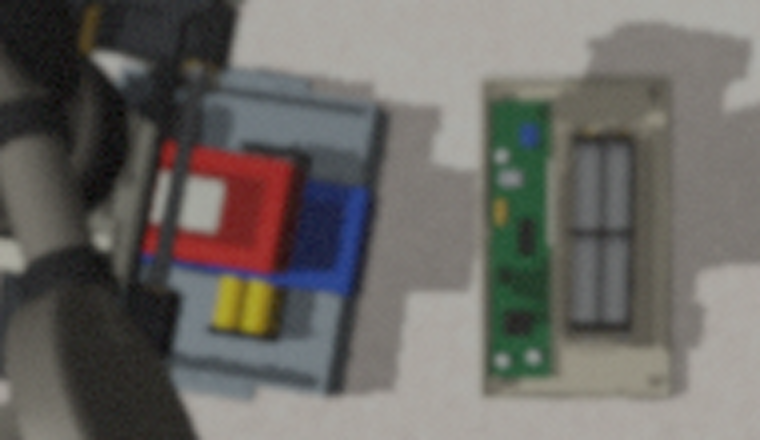

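The crop shows the red box at left, partly hidden by the arm, and the meter with its silver pack, with edges along the image axes. Wrist and top agree on red at about (486,341), yaw -9°. I'll grip it now.

```bash
python3 -m jog '[{"fingers":0,"x":3,"y":2.8,"z":-0.1,"spin":0},{"fingers":0,"x":7,"y":2.8,"z":-0.1,"spin":0},{"fingers":0,"x":11,"y":2.8,"z":-0.1,"spin":0},{"fingers":0,"x":13.4,"y":2.8,"z":-0.1,"spin":0},{"fingers":0,"x":13.4,"y":2.8,"z":-0.1,"spin":0}]'
python3 -m jog '[{"fingers":0.6,"x":0,"y":0,"z":0,"spin":0},{"fingers":0.6,"x":0,"y":0,"z":0,"spin":0},{"fingers":0.6,"x":0,"y":0,"z":0,"spin":0},{"fingers":0.6,"x":0,"y":0,"z":0,"spin":0},{"fingers":0.6,"x":0,"y":0,"z":0,"spin":0}]' 25
python3 -c "
from h import *
plan(.486,.342,.092,-9)
"
```

```text
time: 4.6
tool_pos: [0.4864, 0.3364, 0.2688]
tool_rot: [-2.488, 1.566, -2.645]
contact_force: [-0.0, 0.2, -0.4]
opening: 0.0917
time: 5.22
tool_pos: [0.4869, 0.3367, 0.2714]
tool_rot: [0.667, 1.57, 0.51]
contact_force: [-1.1, 0.2, 5.8]
opening: 0.0598
t5.2 pos [0.4869 0.3367 0.2714] tip 0.093 jaw -9.0 tilt 0.04 q6 0.63 open 0.060 F [-1.1  0.2  5.8]
shift cm x 0.14 y 0.51 z -0.17 spin -0.0 (other 180.0)
tool y in world [0.157 0.988 0.   ] z [ 0.988 -0.157  0.001]
```

```bash
python3 -m jog '[{"fingers":0.6,"x":-2,"y":0,"z":0,"spin":0},{"fingers":0.6,"x":-6,"y":0,"z":0,"spin":0},{"fingers":0.6,"x":-10,"y":0,"z":0,"spin":0},{"fingers":0.6,"x":-12,"y":-3,"z":1,"spin":0},{"fingers":0.6,"x":-12,"y":-8,"z":2.5,"spin":0}]'
python3 -m jog '[{"fingers":0.6,"x":0,"y":-5.5,"z":1.7,"spin":0},{"fingers":0.6,"x":0,"y":-11,"z":3.4,"spin":0},{"fingers":0.6,"x":0,"y":-16.5,"z":5.2,"spin":0},{"fingers":0.6,"x":0,"y":-22,"z":6.9,"spin":0},{"fingers":0.6,"x":0,"y":-27.5,"z":8.6,"spin":0}]'
python3 -m jog '[{"fingers":0.6,"x":0,"y":-5.5,"z":1.7,"spin":-1},{"fingers":0.6,"x":0,"y":-11,"z":3.4,"spin":-2},{"fingers":0.6,"x":0,"y":-16.5,"z":5.2,"spin":-3},{"fingers":0.6,"x":0,"y":-22,"z":6.9,"spin":-4},{"fingers":0.6,"x":0,"y":-26,"z":8.2,"spin":-4}]'
python3 -m jog '[{"fingers":0.6,"x":0,"y":-4,"z":1.5,"spin":0},{"fingers":0.6,"x":0,"y":-7.2,"z":2.2,"spin":0},{"fingers":0.6,"x":0,"y":-7.2,"z":2.2,"spin":0}]'
python3 -c "
from h import *
plan(.592,-.38,.014,-5)
p=cam('wrist');cv2.imwrite('pics/w3.png',p['color'][:,:,::-1])
print('mat',rect(p,mask(p,(60,100,40),(90,255,255)),.003))
"
```

```text
time: 5.85
tool_pos: [0.4992, 0.2538, 0.3922]
tool_rot: [0.491, 1.567, 0.336]
contact_force: [0.5, -0.7, -1.0]
opening: 0.0602
time: 6.48
tool_pos: [0.5409, -0.0333, 0.3904]
tool_rot: [-2.955, 1.57, -3.112]
contact_force: [0.9, 0.7, -1.5]
opening: 0.0602
time: 7.1
tool_pos: [0.5809, -0.3037, 0.3898]
tool_rot: [3.007, 1.57, 2.918]
contact_force: [0.7, 1.3, -1.2]
opening: 0.0597
time: 7.48
tool_pos: [0.5963, -0.3772, 0.3889]
tool_rot: [2.918, 1.569, 2.827]
contact_force: [0.2, 1.3, -1.7]
opening: 0.0598
t7.5 pos [ 0.5963 -0.3772  0.3889] tip 0.211 jaw -5.2 tilt 0.10 q6 -0.58 open 0.060 F [ 0.2  1.3 -1.7]
shift cm x 19.69 y -0.33 z -0.37 spin -0.2 (other 179.8)
tool y in world [0.09  0.996 0.   ] z [ 0.996 -0.09  -0.002]
mat [ 536.2 -372.   217.9  188.7   -5. ]
```

View pics/w3.png

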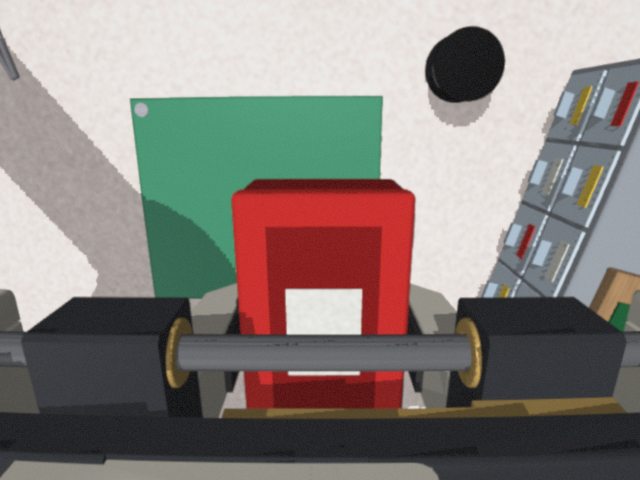

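The mat is clear, its wrist fix (536,-372) matches the top camera, and the red box hangs level. The organiser on the right is close, so I'll shift 1 cm inward while lowering.

```bash
python3 -m jog '[{"fingers":0.6,"x":3,"y":0,"z":-1,"spin":0},{"fingers":0.6,"x":8,"y":0,"z":-1,"spin":0},{"fingers":0.6,"x":13,"y":0,"z":-1,"spin":0},{"fingers":0.6,"x":17,"y":0,"z":-1,"spin":0},{"fingers":0.6,"x":19,"y":0,"z":-1,"spin":0}]'
python3 -m jog '[{"fingers":0.6,"x":0.2,"y":0,"z":0,"spin":0},{"fingers":0.6,"x":0.4,"y":0,"z":0,"spin":0},{"fingers":0.6,"x":0.5,"y":0,"z":0,"spin":0},{"fingers":0.6,"x":0.5,"y":0,"z":0,"spin":0}]'
python3 -c "
from h import *
plan(.585,-.377,.012,-5)"
```

```text
time: 8.15
tool_pos: [0.5865, -0.3721, 0.1983]
tool_rot: [2.512, 1.567, 2.425]
contact_force: [0.4, 0.4, -1.9]
opening: 0.0599
time: 8.65
tool_pos: [0.587, -0.374, 0.1968]
tool_rot: [-0.64, 1.569, -0.728]
contact_force: [-0.9, 0.6, -1.3]
opening: 0.0601
t8.7 pos [ 0.587  -0.374   0.1968] tip 0.019 jaw -5.0 tilt 0.10 q6 -0.59 open 0.060 F [-0.9  0.6 -1.3]
shift cm x 0.68 y -0.32 z -0.17 spin -0.0 (other 180.0)
tool y in world [ 0.088  0.996 -0.001] z [ 0.996 -0.088  0.001]
```

```bash
python3 -m jog '[{"fingers":0.6,"x":0.3,"y":0,"z":0,"spin":0},{"fingers":0.6,"x":0.5,"y":0,"z":0,"spin":0},{"fingers":0.6,"x":0.6,"y":0,"z":0,"spin":0},{"fingers":0.6,"x":0.6,"y":0,"z":0,"spin":0}]'
python3 -c "
from h import *
plan(.585,-.377,.012,-5)"
```

```text
time: 9.15
tool_pos: [0.5868, -0.3738, 0.1904]
tool_rot: [-1.021, 1.57, -1.109]
contact_force: [-2.9, 1.7, 3.5]
opening: 0.0596
t9.2 pos [ 0.5868 -0.3738  0.1904] tip 0.012 jaw -5.0 tilt 0.02 q6 -0.59 open 0.060 F [-2.9  1.7  3.5]
shift cm x 0.04 y -0.33 z -0.15 spin -0.0 (other 180.0)
tool y in world [ 0.087  0.996 -0.   ] z [ 0.996 -0.087  0.   ]
```

```bash
python3 -m jog '[{"fingers":0,"x":0,"y":0,"z":0,"spin":0},{"fingers":0,"x":0,"y":0,"z":0,"spin":0},{"fingers":0,"x":0,"y":0,"z":0,"spin":0},{"fingers":0,"x":-2,"y":0,"z":0,"spin":0},{"fingers":0,"x":-7,"y":0,"z":0,"spin":0}]'
python3 -m jog '[{"fingers":0,"x":-5,"y":0,"z":0,"spin":0},{"fingers":0,"x":-10,"y":0,"z":0,"spin":0},{"fingers":0,"x":-13,"y":5,"z":-1.2,"spin":0},{"fingers":0,"x":-13,"y":10.5,"z":-2.5,"spin":0},{"fingers":0,"x":-13,"y":16.5,"z":-4,"spin":0}]'
python3 -m jog '[{"fingers":0,"x":0,"y":6,"z":-1.4,"spin":1},{"fingers":0,"x":0,"y":12,"z":-2.8,"spin":2},{"fingers":0,"x":0,"y":18,"z":-4.2,"spin":3},{"fingers":0,"x":0,"y":24,"z":-5.6,"spin":4},{"fingers":0,"x":0,"y":30,"z":-7,"spin":4}]'
python3 -m jog '[{"fingers":0,"x":0,"y":6,"z":-1,"spin":0},{"fingers":0,"x":0,"y":12,"z":-2,"spin":0},{"fingers":0,"x":0,"y":18,"z":-3,"spin":0},{"fingers":0,"x":0,"y":20.5,"z":-3.6,"spin":0},{"fingers":0,"x":0,"y":20.5,"z":-3.6,"spin":0}]'
python3 -c "
from h import *
p=cam('wrist')
b=lambda q,z:print('blue',rect(q,mask(q,(108,110,30),(130,255,255),(200,0,480,480)),z))
b(p,.084)
plan(.4825,.3435,.052,-8.7)
cv2.imwrite('pics/w4.png',p['color'][:,:,::-1])
t=cam('top')
print('red',rect(t,mask(t,(0,150,60),(8,255,255),(420,150,520,300)),.043))
"
```

```text
time: 9.78
tool_pos: [0.5863, -0.3735, 0.2589]
tool_rot: [2.555, 1.566, 2.468]
contact_force: [-0.1, -0.6, 0.8]
opening: 0.0916
time: 10.4
tool_pos: [0.5607, -0.2045, 0.3919]
tool_rot: [-0.362, 1.567, -0.451]
contact_force: [1.6, 1.1, -0.7]
opening: 0.0918
time: 11.02
tool_pos: [0.5172, 0.1009, 0.3915]
tool_rot: [0.182, 1.568, 0.025]
contact_force: [0.6, 1.2, -0.3]
opening: 0.0916
time: 11.65
tool_pos: [0.5137, 0.3089, 0.3908]
tool_rot: [0.603, 1.569, 0.449]
contact_force: [0.5, -1.3, -1.1]
opening: 0.0918
blue [483.  343.7  60.3 167.4  -8.9]
t11.7 pos [0.5141 0.3076 0.3906] tip 0.213 jaw -8.9 tilt 0.07 q6 0.57 open 0.092 F [ 0.4 -0.3 -0.5]
shift cm x 16.06 y 3.05 z -3.69 spin -0.2 (other 179.8)
tool y in world [0.155 0.988 0.   ] z [ 0.988 -0.155  0.001]
red [ 584.6 -366.2   61.4  103.2   -5.1]
```

View pics/w4.png

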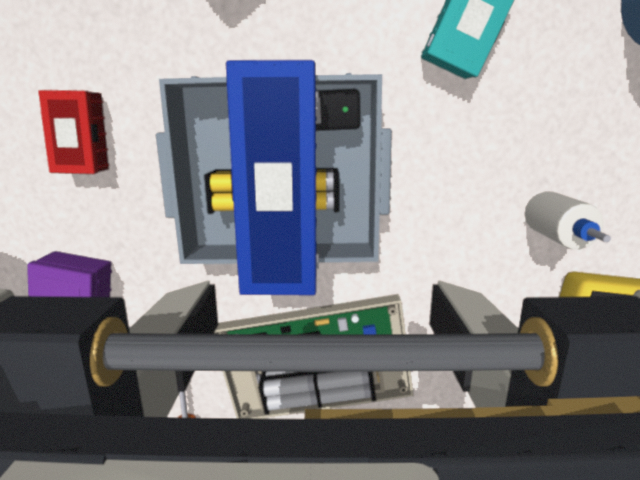

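The whole blue box shows, from (272,60) to (277,293), at (483,344), yaw -8.9°, clear of obstructions. Red stands on the mat at (585,-366). I'll grip the blue box next.

```bash
python3 -m jog '[{"fingers":0,"x":2,"y":3.2,"z":-3.6,"spin":0},{"fingers":0,"x":7,"y":3.2,"z":-3.6,"spin":0},{"fingers":0,"x":12,"y":3.2,"z":-3.6,"spin":0},{"fingers":0,"x":15.2,"y":3.2,"z":-3.6,"spin":0},{"fingers":0,"x":16,"y":3.2,"z":-3.6,"spin":0}]'
python3 -m jog '[{"fingers":0.6,"x":0,"y":0,"z":0,"spin":0},{"fingers":0.6,"x":0,"y":0,"z":0,"spin":0},{"fingers":0.6,"x":0,"y":0,"z":0,"spin":0},{"fingers":0.6,"x":0,"y":0,"z":0,"spin":0},{"fingers":0.6,"x":0,"y":0,"z":0,"spin":0}]' 30
python3 -c "
from h import *
plan(.4825,.3435,.052,-8.7)
plan(.481,-.36,.21,-5)
"
```

```text
time: 12.38
tool_pos: [0.484, 0.3428, 0.2283]
tool_rot: [-2.413, 1.567, -2.572]
contact_force: [0.8, 0.3, 0.3]
opening: 0.092
time: 13.0
tool_pos: [0.484, 0.3445, 0.2307]
tool_rot: [0.622, 1.57, 0.465]
contact_force: [-2.1, -0.9, 5.8]
opening: 0.0602
t13.0 pos [0.484  0.3445 0.2307] tip 0.053 jaw -9.0 tilt 0.07 q6 0.65 open 0.060 F [-2.1 -0.9  5.8]
shift cm x 0.07 y -0.12 z -0.13 spin -0.3 (other 179.7)
tool y in world [0.157 0.988 0.001] z [ 0.988 -0.157  0.001]
t13.0 pos [0.484  0.3445 0.2307] tip 0.053 jaw -9.0 tilt 0.07 q6 0.65 open 0.060 F [-2.1 -0.9  5.8]
shift cm x -15.77 y -69.62 z 10.75 spin -4.0 (other 176.0)
tool y in world [0.157 0.988 0.001] z [ 0.988 -0.157  0.001]
```

```bash
python3 -m jog '[{"fingers":0.6,"x":-2,"y":0,"z":0,"spin":0},{"fingers":0.6,"x":-6,"y":0,"z":0,"spin":0},{"fingers":0.6,"x":-10,"y":0,"z":0,"spin":0},{"fingers":0.6,"x":-12,"y":-3,"z":0.5,"spin":0},{"fingers":0.6,"x":-12,"y":-8.4,"z":1.6,"spin":0}]'
python3 -m jog '[{"fingers":0.6,"x":0,"y":-6,"z":0.9,"spin":0},{"fingers":0.6,"x":0,"y":-12,"z":1.8,"spin":0},{"fingers":0.6,"x":0,"y":-18,"z":2.7,"spin":0},{"fingers":0.6,"x":0,"y":-24,"z":3.6,"spin":0},{"fingers":0.6,"x":0,"y":-30,"z":4.5,"spin":0}]'
python3 -m jog '[{"fingers":0.6,"x":0,"y":-6,"z":0.9,"spin":-1},{"fingers":0.6,"x":0,"y":-12,"z":1.8,"spin":-2},{"fingers":0.6,"x":0,"y":-18,"z":2.7,"spin":-3},{"fingers":0.6,"x":0,"y":-24,"z":3.6,"spin":-4},{"fingers":0.6,"x":0,"y":-28,"z":4.2,"spin":-4}]'
python3 -m jog '[{"fingers":0.6,"x":0,"y":-3,"z":0.3,"spin":0},{"fingers":0.6,"x":0,"y":-4,"z":0.3,"spin":0},{"fingers":0.6,"x":0,"y":-4,"z":0.3,"spin":0}]'
python3 -c "
from h import *
plan(.478,-.367,.010,-5)"
```

```text
time: 13.62
tool_pos: [0.4865, 0.2593, 0.3511]
tool_rot: [0.527, 1.567, 0.373]
contact_force: [1.2, -1.0, -4.1]
opening: 0.0598
time: 14.25
tool_pos: [0.4835, -0.0462, 0.3495]
tool_rot: [-2.965, 1.57, -3.122]
contact_force: [1.2, 0.3, -3.1]
opening: 0.0597
time: 14.88
tool_pos: [0.481, -0.3302, 0.3491]
tool_rot: [2.993, 1.57, 2.904]
contact_force: [0.9, 0.2, -3.8]
opening: 0.0599
time: 15.25
tool_pos: [0.4809, -0.3675, 0.3491]
tool_rot: [2.329, 1.569, 2.241]
contact_force: [-0.1, 0.4, -1.7]
opening: 0.0598
t15.2 pos [ 0.4809 -0.3675  0.3491] tip 0.171 jaw -5.0 tilt 0.08 q6 -0.69 open 0.060 F [-0.1  0.4 -1.7]
shift cm x 16.11 y 0.01 z -0.28 spin -0.0 (other 180.0)
tool y in world [0.088 0.996 0.001] z [ 0.996 -0.088 -0.001]
```

```bash
python3 -m jog '[{"fingers":0.6,"x":2,"y":0,"z":-0.3,"spin":0},{"fingers":0.6,"x":7,"y":0,"z":-0.3,"spin":0},{"fingers":0.6,"x":11.5,"y":0,"z":-0.3,"spin":0},{"fingers":0.6,"x":14.5,"y":0,"z":-0.3,"spin":0},{"fingers":0.6,"x":15,"y":0,"z":-0.3,"spin":0}]'
python3 -m jog '[{"fingers":0.6,"x":0.3,"y":0,"z":0,"spin":0},{"fingers":0.6,"x":0.6,"y":0,"z":0,"spin":0},{"fingers":0.6,"x":0.9,"y":0,"z":0,"spin":0},{"fingers":0.6,"x":1.2,"y":0,"z":0,"spin":0},{"fingers":0.6,"x":1.2,"y":0,"z":0,"spin":0}]'
python3 -c "
from h import *
plan(.478,-.367,.010,-5)"
```

```text
time: 15.88
tool_pos: [0.4779, -0.3655, 0.1978]
tool_rot: [2.417, 1.566, 2.331]
contact_force: [-0.1, 0.4, -2.7]
opening: 0.06
time: 16.5
tool_pos: [0.4781, -0.3675, 0.1878]
tool_rot: [-0.782, 1.571, -0.869]
contact_force: [0.6, -0.4, -3.0]
opening: 0.0599
t16.5 pos [ 0.4781 -0.3675  0.1878] tip 0.010 jaw -5.0 tilt 0.02 q6 -0.69 open 0.060 F [ 0.6 -0.4 -3. ]
shift cm x -0.02 y 0.05 z -0.01 spin -0.0 (other 180.0)
tool y in world [ 0.088  0.996 -0.   ] z [ 0.996 -0.088  0.   ]
```

```bash
python3 -m jog '[{"fingers":0.6,"x":0.2,"y":0,"z":0,"spin":0},{"fingers":0,"x":0.2,"y":0,"z":0,"spin":0},{"fingers":0,"x":0.2,"y":0,"z":0,"spin":0},{"fingers":0,"x":0.2,"y":0,"z":0,"spin":0},{"fingers":0,"x":-1.5,"y":0,"z":0,"spin":0}]'
python3 -m jog '[{"fingers":0,"x":-5,"y":0,"z":0,"spin":0},{"fingers":0,"x":-10,"y":0,"z":0,"spin":0},{"fingers":0,"x":-15,"y":4,"z":0,"spin":0},{"fingers":0,"x":-17,"y":9.5,"z":-0.5,"spin":8},{"fingers":0,"x":-17,"y":15,"z":-1,"spin":16}]'
python3 -c "
from h import *
t=cam('top')
print('red',rect(t,mask(t,(0,150,60),(8,255,255),(420,150,520,300)),.043),'blue',rect(t,mask(t,(108,110,30),(130,255,255),(420,150,520,300)),.041))
plan(.479,.12,.2,-89)"
```

```text
time: 17.12
tool_pos: [0.4777, -0.3671, 0.202]
tool_rot: [2.467, 1.568, 2.379]
contact_force: [1.0, -0.2, 0.6]
opening: 0.0908
time: 17.75
tool_pos: [0.4812, -0.2157, 0.3761]
tool_rot: [-0.169, 1.565, -0.542]
contact_force: [1.3, -0.1, -1.0]
opening: 0.0915Traceback (most recent call last):
  File "<string>", line 4, in <module>
    print('red',rect(t,mask(t,(0,150,60),(8,255,255),(420,150,520,300)),.043),'blue',rect(t,mask(t,(108,110,30),(130,255,255),(420,150,520,300)),.041))
                ~~~~^^^^^^^^^^^^^^^^^^^^^^^^^^^^^^^^^^^^^^^^^^^^^^^^^^^^^^^^^
  File "h.py", line 24, in rect
    cs,_=cv2.findContours(m,cv2.RETR_EXTERNAL,cv2.CHAIN_APPROX_NONE);c=max(cs,key=cv2.contourArea)
                                                                       ~~~^^^^^^^^^^^^^^^^^^^^^^^^
ValueError: max() iterable argument is empty
```

```bash
python3 -m jog '[{"fingers":0,"x":0,"y":4.5,"z":-2.3,"spin":10},{"fingers":0,"x":0,"y":9,"z":-4.6,"spin":20},{"fingers":0,"x":0,"y":13.5,"z":-7,"spin":30},{"fingers":0,"x":0,"y":18,"z":-9.3,"spin":40},{"fingers":0,"x":0,"y":22.5,"z":-11.6,"spin":50}]'
python3 -c "
from h import *
plan(.44,.132,.2,-89)"
```

```text
time: 18.42
tool_pos: [0.4535, 0.034, 0.3738]
tool_rot: [1.11, 1.569, -0.128]
contact_force: [1.5, 0.7, 0.8]
opening: 0.0918
t18.4 pos [0.4535 0.034  0.3738] tip 0.196 jaw -70.9 tilt 0.10 q6 1.14 open 0.092 F [1.5 0.7 0.8]
shift cm x -0.42 y 1.93 z -9.71 spin 18.1 (other -161.9)
tool y in world [0.945 0.327 0.002] z [ 0.327 -0.945  0.001]
```

```bash
python3 -m jog '[{"fingers":0,"x":0,"y":1,"z":-4.5,"spin":9},{"fingers":0,"x":0,"y":1.9,"z":-9,"spin":18},{"fingers":0,"x":0,"y":1.9,"z":-9.7,"spin":18},{"fingers":0,"x":0,"y":1.9,"z":-9.7,"spin":18}]'
python3 -c "
from h import *
plan(.479,.132,.1,-89)
p=cam('wrist');cv2.imwrite('pics/w5.png',p['color'][:,:,::-1])
print(*[(n,[(np.round(o['xy']),round(o['conf'],2),np.round(w(p,o['xy'],z)[0]*1000)) for o in robot.look_for(n,p)[:3]]) for n,z in(('spent_pack',.04),('fresh_pack',.038),('meter',.016))])
t=cam('top')
print('red',rect(t,mask(t,(0,150,60),(8,255,255),(420,150,520,300)),.043),'blue',rect(t,mask(t,(108,110,30),(130,255,255),(420,150,520,300)),.041))
"
```

```text
time: 18.92
tool_pos: [0.4396, 0.1303, 0.3732]
tool_rot: [1.112, 1.57, -0.432]
contact_force: [-0.7, 0.4, -0.2]
opening: 0.0918
t18.9 pos [0.4396 0.1303 0.3732] tip 0.195 jaw -88.4 tilt 0.05 q6 1.66 open 0.092 F [-0.7  0.4 -0.2]
shift cm x 9.53 y 3.93 z -0.07 spin 0.6 (other -179.4)
tool y in world [1.    0.027 0.001] z [ 0.027 -1.     0.   ]
('spent_pack', [(array([322., 162.]), 0.92, array([483., 132.]))]) ('fresh_pack', [(array([ 84., 160.]), 0.75, array([480., 319.]))]) ('meter', [(array([ 18., 116.]), 0.74, array([513., 384.])), (array([292., 147.]), 0.68, array([492., 157.]))])
red [ 584.6 -365.6   61.2  104.2   -4.8] blue [ 477.2 -363.3   59.3  173.5   -5.3]
```

View pics/w5.png

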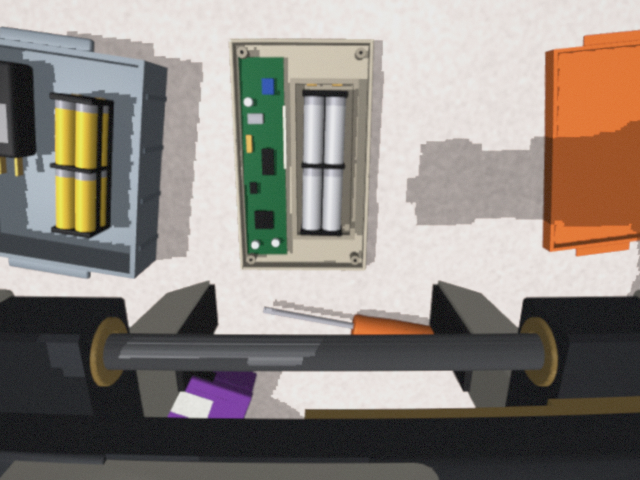

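Boxes check out on the mat. The wrist view shows the spent pack top with corners (303,92), (347,93), (344,233), (301,233) and the shell spanning (232,40)–(366,268).

```bash
python3 -c "
from h import *
p=cam('wrist')
def f(l,z):
  q=(w(p,l,z)*1000).astype(np.float32);(x,y),(a,b),t=cv2.minAreaRect(q)
  print(np.round(q.mean(0),1),np.round([a,b,t],1),np.round(q).tolist())
f([(303,92),(347,93),(344,233),(301,233)],.040)
f([(232,40),(381,41),(366,268),(243,268)],.017)
f([(232,40),(381,41),(366,268),(243,268)],.010)
g=cv2.cvtColor(p['color'],cv2.COLOR_RGB2HSV)
print(rect(p,mask(p,(45,80,30),(90,255,255),(225,30,300,270)),.012))
print('yel',rect(p,mask(p,(20,120,80),(35,255,255),(30,60,130,260)),.036))
plan(.479,.132,.1,-89)
"
```

```text
[480.1 130. ] [1.075e+02 3.450e+01 1.000e-01] [[534.0, 146.0], [534.0, 114.0], [427.0, 112.0], [426.0, 147.0]]
[480.2 145.1] [186.1 114.1   0.9] [[572.0, 202.0], [574.0, 88.0], [389.0, 90.0], [386.0, 199.0]]
[479.4 145.4] [189.9 116.5   0.8] [[573.0, 204.0], [575.0, 87.0], [386.0, 90.0], [383.0, 201.0]]
[479.  181.2 162.2  34.8   1.2]
yel [495.8 325.2  44.2  33.4  -8.5]
t19.2 pos [0.44   0.1295 0.3727] tip 0.195 jaw -88.7 tilt 0.01 q6 1.67 open 0.092 F [-0.4 -0.  -0.8]
shift cm x 9.47 y 3.91 z -0.16 spin 0.3 (other -179.7)
tool y in world [ 1.     0.023 -0.   ] z [ 0.023 -1.     0.   ]
```

```bash
python3 -m jog '[{"fingers":0,"x":3,"y":3,"z":-0.05,"spin":0.3},{"fingers":0,"x":8,"y":4,"z":-0.05,"spin":0.3},{"fingers":0,"x":13,"y":4,"z":-0.05,"spin":0.3},{"fingers":0,"x":16,"y":4,"z":-0.05,"spin":0.3},{"fingers":0,"x":17,"y":4,"z":-0.05,"spin":0.3}]'
python3 -m jog '[{"fingers":0,"x":0.2,"y":0,"z":0,"spin":0},{"fingers":0,"x":0.4,"y":0,"z":0,"spin":0},{"fingers":0,"x":0.4,"y":0,"z":0,"spin":0}]'
python3 -c "
from h import *
plan(.48,.13,.02,-89)"
```

```text
time: 19.85
tool_pos: [0.4794, 0.1312, 0.201]
tool_rot: [-1.439, 1.567, -2.992]
contact_force: [-0.1, -0.4, 1.0]
opening: 0.0919
time: 20.23
tool_pos: [0.48, 0.1319, 0.1997]
tool_rot: [1.622, 1.569, 0.071]
contact_force: [-0.3, -0.4, 1.3]
opening: 0.0921
t20.2 pos [0.48   0.1319 0.1997] tip 0.022 jaw -88.9 tilt 0.11 q6 1.67 open 0.092 F [-0.3 -0.4  1.3]
shift cm x 0.17 y -0.00 z 0.19 spin 0.1 (other -179.9)
tool y in world [1.    0.019 0.002] z [ 0.019 -1.    -0.   ]
```

```bash
python3 -m jog '[{"fingers":0.9,"x":0.1,"y":0,"z":0.1,"spin":0},{"fingers":0.9,"x":0.1,"y":0,"z":0.1,"spin":0},{"fingers":0.9,"x":0.1,"y":0,"z":0.1,"spin":0},{"fingers":0.9,"x":0.1,"y":0,"z":0.1,"spin":0},{"fingers":0.9,"x":0.1,"y":0,"z":0.1,"spin":0}]' 30
python3 -m jog '[{"fingers":0.9,"x":0,"y":0,"z":0,"spin":0},{"fingers":0.9,"x":0,"y":0,"z":0,"spin":0},{"fingers":0.9,"x":-1,"y":0,"z":0,"spin":0},{"fingers":0.9,"x":-3.5,"y":0,"z":0,"spin":0},{"fingers":0.9,"x":-6,"y":0,"z":0,"spin":0}]'
python3 -c "
from h import *
plan(.498,-.110,.1,-81)"
```

```text
time: 20.85
tool_pos: [0.4797, 0.1308, 0.1977]
tool_rot: [0.477, 1.571, -1.074]
contact_force: [-0.1, -0.0, 0.4]
opening: 0.0467
time: 21.48
tool_pos: [0.4795, 0.1308, 0.2586]
tool_rot: [-1.262, 1.57, -2.814]
contact_force: [0.3, 0.4, -2.1]
opening: 0.0338
t21.5 pos [0.4795 0.1308 0.2586] tip 0.081 jaw -88.9 tilt 0.04 q6 1.66 open 0.034 F [ 0.3  0.4 -2.1]
shift cm x -1.93 y 1.39 z 24.11 spin -7.9 (other 172.1)
tool y in world [ 1.     0.019 -0.001] z [ 0.019 -1.     0.   ]
```

```bash
python3 -m jog '[{"fingers":0.9,"x":-2,"y":0.3,"z":4,"spin":-2},{"fingers":0.9,"x":-2,"y":0.6,"z":9.5,"spin":-4},{"fingers":0.9,"x":-2,"y":0.9,"z":15,"spin":-6},{"fingers":0.9,"x":-2,"y":1.2,"z":20.5,"spin":-8},{"fingers":0.9,"x":-2,"y":1.4,"z":24.1,"spin":-8}]'
python3 -m jog '[{"fingers":0.9,"x":0,"y":0,"z":0,"spin":0},{"fingers":0.9,"x":2,"y":0,"z":0,"spin":0},{"fingers":0.9,"x":5,"y":0,"z":0,"spin":0},{"fingers":0.9,"x":7,"y":0,"z":0,"spin":0},{"fingers":0.9,"x":7.5,"y":0,"z":0,"spin":0}]'
python3 -c "
from h import *
plan(.498,-.110,.017,-81)
p=cam('wrist')
cv2.imwrite('pics/w6.png',p['color'][:,:,::-1])"
```

```text
time: 22.1
tool_pos: [0.4981, -0.1122, 0.2783]
tool_rot: [0.606, 1.57, -0.808]
contact_force: [0.7, 1.0, -2.0]
opening: 0.0337
time: 22.72
tool_pos: [0.4978, -0.1089, 0.2019]
tool_rot: [-2.117, 1.568, 2.755]
contact_force: [-0.3, -0.2, -1.9]
opening: 0.0336
t22.7 pos [ 0.4978 -0.1089  0.2019] tip 0.024 jaw -80.9 tilt 0.16 q6 1.05 open 0.034 F [-0.3 -0.2 -1.9]
shift cm x 0.69 y 0.00 z 0.11 spin 0.1 (other -179.9)
tool y in world [ 0.987  0.159 -0.002] z [ 0.159 -0.987 -0.001]
```

View pics/w6.png

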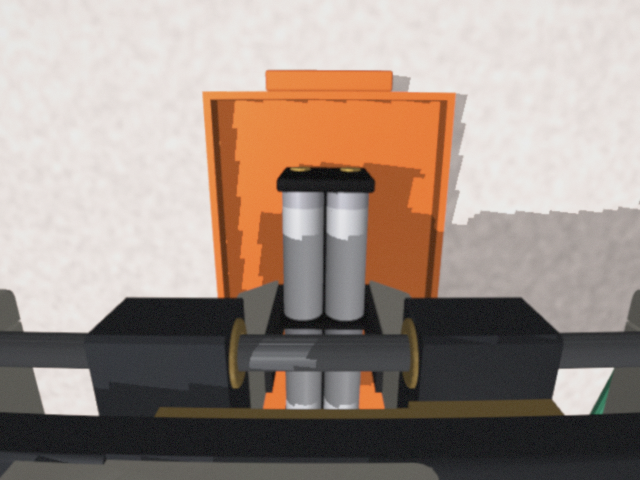

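The pack hangs centred over the tray floor, tray walls at x = 205 and 455 px. I'll lower it slowly and release with a partial opening.

```bash
python3 -m jog '[{"fingers":0.9,"x":0.2,"y":0,"z":0,"spin":0},{"fingers":0.9,"x":0.4,"y":0,"z":0,"spin":0},{"fingers":0.9,"x":0.6,"y":0,"z":0,"spin":0},{"fingers":0.9,"x":0.7,"y":0,"z":0,"spin":0},{"fingers":0.9,"x":0.7,"y":0,"z":0,"spin":0}]'
python3 -c "
from h import *
plan(.498,-.110,.017,-81)"
```

```text
time: 23.4
tool_pos: [0.4982, -0.1099, 0.1957]
tool_rot: [-0.53, 1.571, -1.942]
contact_force: [-0.1, -0.5, -1.7]
opening: 0.0336
t23.4 pos [ 0.4982 -0.1099  0.1957] tip 0.018 jaw -80.9 tilt 0.00 q6 1.05 open 0.034 F [-0.1 -0.5 -1.7]
shift cm x 0.07 y -0.03 z 0.01 spin 0.1 (other -179.9)
tool y in world [ 0.987  0.158 -0.   ] z [ 0.158 -0.987  0.   ]
```

```bash
python3 -m jog '[{"fingers":0.9,"x":0.15,"y":0,"z":0,"spin":0},{"fingers":0.4,"x":0.15,"y":0,"z":0,"spin":0},{"fingers":0.4,"x":0.15,"y":0,"z":0,"spin":0},{"fingers":0.4,"x":0.15,"y":0,"z":0,"spin":0},{"fingers":0.4,"x":-0.5,"y":0,"z":0,"spin":0}]'
python3 -m jog '[{"fingers":0.4,"x":-5,"y":0,"z":0,"spin":0},{"fingers":0.4,"x":-10,"y":0,"z":-2,"spin":2},{"fingers":0.4,"x":-15,"y":0.2,"z":-5.5,"spin":4},{"fingers":0.4,"x":-17.5,"y":0.4,"z":-11,"spin":6},{"fingers":0.4,"x":-17.5,"y":0.5,"z":-17,"spin":9}]'
python3 -c "
from h import *
plan(.437,.332,.2,-98.7)"
```

```text
time: 24.02
tool_pos: [0.4981, -0.1098, 0.2006]
tool_rot: [-2.012, 1.57, 2.859]
contact_force: [-0.6, 0.2, 0.2]
opening: 0.0548
time: 24.65
tool_pos: [0.4763, 0.06, 0.3786]
tool_rot: [1.533, 1.565, -0.039]
contact_force: [0.6, 0.4, -0.9]
opening: 0.0551
t24.6 pos [0.4763 0.06   0.3786] tip 0.201 jaw -90.1 tilt 0.35 q6 1.54 open 0.055 F [ 0.6  0.4 -0.9]
shift cm x 0.03 y -3.97 z -27.20 spin 8.6 (other -171.4)
tool y in world [ 1.    -0.001  0.006] z [-0.001 -1.     0.   ]
```

```bash
python3 -m jog '[{"fingers":0.4,"x":0,"y":-0.8,"z":-6,"spin":2},{"fingers":0.4,"x":0,"y":-1.6,"z":-12,"spin":4},{"fingers":0.4,"x":0,"y":-2.4,"z":-18,"spin":6},{"fingers":0.4,"x":0,"y":-3.2,"z":-24,"spin":8.6},{"fingers":0.4,"x":0,"y":-3.9,"z":-26.8,"spin":8.6}]'
python3 -m jog '[{"fingers":0.4,"x":0,"y":0,"z":0,"spin":0},{"fingers":0.4,"x":0,"y":0,"z":0,"spin":0}]'
python3 -c "
from h import *
p=cam('wrist');cv2.imwrite('pics/w7.png',p['color'][:,:,::-1])
print('yel',rect(p,mask(p,(18,110,70),(38,255,255),(200,40,450,300)),.036))
t=cam('top');x=robot.look_for('spent_pack',t);print([(o['xy'],np.round(w(t,o['xy'],.037)[0]*1000)) for o in x[:2]])
cv2.imwrite('pics/t7.png',cv2.resize(t['color'][160:320,110:410,::-1],None,fx=2.6,fy=2.6,interpolation=2))
plan(.477,.326,.018,-98.7)"
```

```text
time: 25.28
tool_pos: [0.4359, 0.3295, 0.376]
tool_rot: [2.698, 1.57, 0.981]
contact_force: [-0.1, 0.4, 0.7]
opening: 0.0552
time: 25.52
tool_pos: [0.437, 0.3261, 0.3758]
tool_rot: [0.151, 1.57, -1.568]
contact_force: [-0.4, 0.5, -0.5]
opening: 0.0553
yel [496.  328.2  44.   30.9  -8.3]
[([361.9, 250.4], array([ 499., -102.]))]
t25.7 pos [0.4374 0.3256 0.3759] tip 0.198 jaw -98.6 tilt 0.02 q6 2.22 open 0.055 F [-0.3 -0.1 -0.5]
shift cm x 17.99 y 3.91 z -0.63 spin 0.1 (other -179.9)
tool y in world [ 0.989 -0.15   0.   ] z [-0.15  -0.989  0.   ]
```

View pics/w7.png

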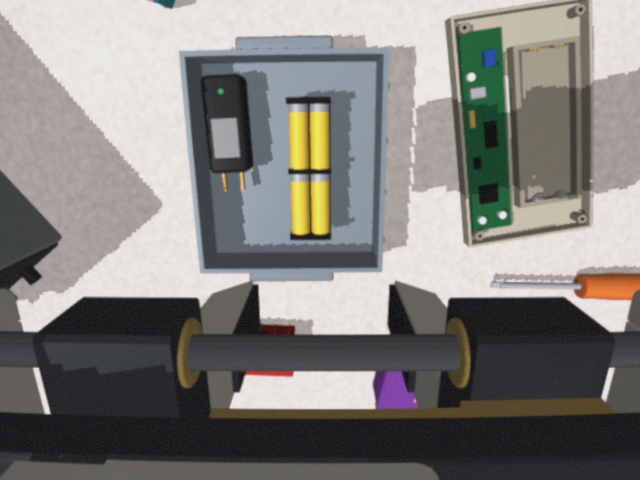

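The fresh pack spans (287,97)–(330,238), with the charger at (228,125), the tote at (181,50)–(390,270) and the bay empty.

```bash
python3 -c "
from h import *
p=cam('wrist')
def f(l,z):
  q=(w(p,l,z)*1000).astype(np.float32);(x,y),(a,b),t=cv2.minAreaRect(q)
  print(np.round(q.mean(0),1),np.round([a,b,t],1))
  return q.mean(0)/1000
c=f([(287,97),(330,97),(330,238),(289,238)],.038)
f([(181,51),(390,48),(381,270),(202,272)],.046)
f([(511,48),(577,42),(577,203),(521,208)],.016)
plan(*c,.018,-98.6)"
```

```text
[474.5 331.2] [ 33.6 109.9  81.4]
[480.1 346.1] [148.9 168.5  81.9]
[477.1 132.3] [134.   53.3   0.5]
t25.7 pos [0.4374 0.3257 0.3759] tip 0.198 jaw -98.6 tilt 0.01 q6 2.22 open 0.055 F [-0.6  0.7  0.1]
shift cm x 17.99 y 3.58 z -1.11 spin -0.0 (other 180.0)
tool y in world [ 0.989 -0.15   0.   ] z [-0.15  -0.989  0.   ]
```

```bash
python3 -m jog '[{"fingers":0.4,"x":3,"y":3,"z":-1,"spin":0},{"fingers":0.4,"x":8,"y":3.7,"z":-1,"spin":0},{"fingers":0.4,"x":13,"y":3.7,"z":-1,"spin":0},{"fingers":0.4,"x":16.5,"y":3.7,"z":-1,"spin":0},{"fingers":0.4,"x":18,"y":3.7,"z":-1,"spin":0}]'
python3 -m jog '[{"fingers":0.4,"x":0,"y":0,"z":0,"spin":0},{"fingers":0.9,"x":0,"y":0,"z":0,"spin":0},{"fingers":0.9,"x":0,"y":0,"z":0,"spin":0},{"fingers":0.9,"x":0,"y":0,"z":0,"spin":0},{"fingers":0.9,"x":0,"y":0,"z":0,"spin":0}]'
python3 -c "
from h import *
plan(.474,.330,.018,-98.6)"
```

```text
time: 26.35
tool_pos: [0.4749, 0.3302, 0.1938]
tool_rot: [-0.907, 1.567, -2.627]
contact_force: [-0.3, -0.4, 0.0]
opening: 0.0551
time: 26.98
tool_pos: [0.4753, 0.3313, 0.1969]
tool_rot: [2.106, 1.569, 0.387]
contact_force: [-1.2, -0.8, 6.4]
opening: 0.0342
t27.0 pos [0.4753 0.3313 0.1969] tip 0.019 jaw -98.5 tilt 0.12 q6 2.20 open 0.034 F [-1.2 -0.8  6.4]
shift cm x 0.09 y -0.11 z 0.15 spin 0.1 (other -179.9)
tool y in world [ 0.989 -0.148  0.002] z [-0.148 -0.989 -0.001]
```

```bash
python3 -m jog '[{"fingers":0.9,"x":-1,"y":0,"z":0,"spin":0},{"fingers":0.9,"x":-4,"y":0,"z":0,"spin":0},{"fingers":0.9,"x":-8,"y":0,"z":0,"spin":0},{"fingers":0.9,"x":-8,"y":0.5,"z":3,"spin":-1.5},{"fingers":0.9,"x":-8,"y":1.4,"z":8,"spin":-4}]'
python3 -m jog '[{"fingers":0.9,"x":0,"y":0.5,"z":5,"spin":-2},{"fingers":0.9,"x":0,"y":1,"z":9,"spin":-4},{"fingers":0.9,"x":0,"y":1.2,"z":11.5,"spin":-5.6},{"fingers":0.9,"x":0,"y":1.2,"z":11.8,"spin":-5.6},{"fingers":0.9,"x":0,"y":1.2,"z":11.8,"spin":-5.6}]'
python3 -c "
from h import *
plan(.480,.1303,.021,-89)"
```

```text
time: 27.6
tool_pos: [0.4767, 0.25, 0.2764]
tool_rot: [2.022, 1.569, 0.376]
contact_force: [1.1, 0.4, -3.4]
opening: 0.0338
time: 28.22
tool_pos: [0.4797, 0.1317, 0.2759]
tool_rot: [2.722, 1.571, 1.169]
contact_force: [0.1, -0.1, -3.0]
opening: 0.0338
t28.2 pos [0.4797 0.1317 0.2759] tip 0.098 jaw -89.0 tilt 0.01 q6 1.67 open 0.034 F [ 0.1 -0.1 -3. ]
shift cm x 7.69 y 0.03 z 0.14 spin 0.0 (other -180.0)
tool y in world [1.    0.018 0.   ] z [ 0.018 -1.    -0.   ]
```

```bash
python3 -m jog '[{"fingers":0.9,"x":2,"y":0,"z":0.15,"spin":0},{"fingers":0.9,"x":4,"y":0,"z":0.15,"spin":0},{"fingers":0.9,"x":5.2,"y":0,"z":0.15,"spin":0},{"fingers":0.9,"x":5.7,"y":0,"z":0.15,"spin":0},{"fingers":0.9,"x":5.7,"y":0,"z":0.15,"spin":0}]'
python3 -c "
from h import *
plan(.480,.1303,.021,-89)
p=cam('wrist');cv2.imwrite('pics/w8.png',p['color'][:,:,::-1])"
```

```text
time: 28.85
tool_pos: [0.4798, 0.1302, 0.2187]
tool_rot: [-0.426, 1.571, -1.978]
contact_force: [-0.1, 0.2, -1.8]
opening: 0.034
t28.9 pos [0.4798 0.1302 0.2187] tip 0.041 jaw -88.9 tilt 0.00 q6 1.66 open 0.034 F [-0.1  0.2 -1.8]
shift cm x 1.97 y 0.02 z -0.01 spin 0.1 (other -179.9)
tool y in world [ 1.     0.019 -0.   ] z [ 0.019 -1.     0.   ]
```

View pics/w8.png

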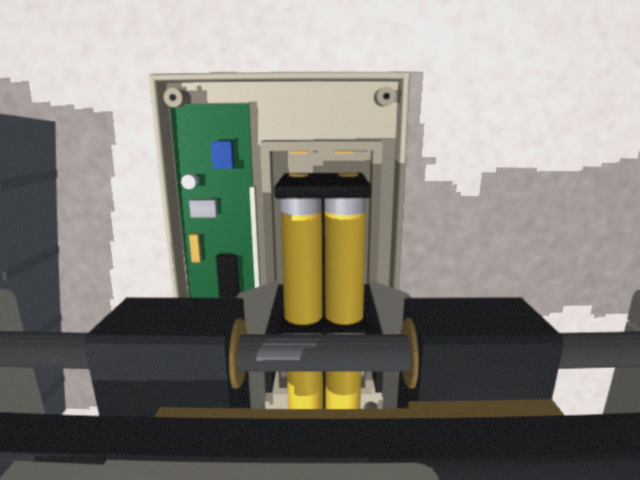

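The pack is centred over the bay: its centre column is ~323, the bay's ~322, and there is clearance to the far wall at row 150. I'll lower it in slowly.

```bash
python3 -m jog '[{"fingers":0.9,"x":0.4,"y":0,"z":0,"spin":0},{"fingers":0.9,"x":0.8,"y":0,"z":0,"spin":0},{"fingers":0.9,"x":1.2,"y":0,"z":0,"spin":0},{"fingers":0.9,"x":1.5,"y":0,"z":0,"spin":0},{"fingers":0.9,"x":1.8,"y":0,"z":0,"spin":0}]'
python3 -c "
from h import *
p=cam('wrist');print(w(p,[(271,150),(373,150),(322,150)],.016))
plan(.480,.1303,.021,-89)"
python3 -m jog '[{"fingers":0.9,"x":0.1,"y":0,"z":0,"spin":0},{"fingers":0.9,"x":0.2,"y":0,"z":0,"spin":0},{"fingers":0.9,"x":0.2,"y":0,"z":0,"spin":0}]'
```

```text
time: 29.52
tool_pos: [0.4797, 0.1299, 0.2005]
tool_rot: [-0.255, 1.571, -1.807]
contact_force: [-1.2, 0.3, -1.6]
opening: 0.0336
[[0.5428287  0.15195378]
 [0.54357247 0.1111983 ]
 [0.54317236 0.1315737 ]]
t29.6 pos [0.4796 0.1298 0.2002] tip 0.022 jaw -88.9 tilt 0.03 q6 1.66 open 0.034 F [ 0.7 -0.7 -3.7]
shift cm x 0.11 y 0.04 z -0.05 spin 0.1 (other -179.9)
tool y in world [ 1.     0.019 -0.001] z [ 0.019 -1.     0.   ]
time: 29.95
tool_pos: [0.4797, 0.1299, 0.1989]
tool_rot: [1.249, 1.57, -0.303]
contact_force: [-2.6, -0.7, 0.1]
opening: 0.0343
```

```bash
python3 -m jog '[{"fingers":0.9,"x":0.1,"y":0,"z":0,"spin":0},{"fingers":0.4,"x":0.1,"y":0,"z":0,"spin":0},{"fingers":0.4,"x":0.1,"y":0,"z":0,"spin":0},{"fingers":0.4,"x":0.1,"y":0,"z":0,"spin":0},{"fingers":0.4,"x":-1,"y":0,"z":0,"spin":0}]'
python3 -m jog '[{"fingers":0.4,"x":-5,"y":0,"z":0,"spin":0},{"fingers":0.4,"x":-10,"y":-1,"z":0,"spin":0},{"fingers":0.4,"x":-15,"y":-4,"z":1,"spin":0},{"fingers":0,"x":-17,"y":-4,"z":3,"spin":0},{"fingers":0,"x":-17,"y":-4,"z":3,"spin":0}]'
python3 -c "
from h import *
plan(.478,-.367,.2,-5)
p=cam('wrist');cv2.imwrite('pics/w9.png',p['color'][:,:,::-1])
t=cam('top')
print('spent top',[np.round(w(t,o['xy'],.037)[0]*1000) for o in robot.look_for('spent_pack',t)[:2]])
"
```

```text
time: 30.58
tool_pos: [0.4795, 0.1298, 0.2084]
tool_rot: [-1.436, 1.569, -2.988]
contact_force: [0.3, -0.3, 0.6]
opening: 0.0545
time: 31.2
tool_pos: [0.4403, 0.0986, 0.3808]
tool_rot: [1.567, 1.566, 0.014]
contact_force: [-0.1, 0.2, -0.8]
opening: 0.0708
t31.2 pos [0.4403 0.0986 0.3808] tip 0.203 jaw -89.0 tilt 0.28 q6 1.60 open 0.071 F [-0.1  0.2 -0.8]
shift cm x 0.30 y 2.96 z 46.61 spin -84.0 (other 96.0)
tool y in world [1.    0.017 0.005] z [ 0.017 -1.     0.   ]
spent top [array([ 496., -100.])]
```

View pics/w9.png

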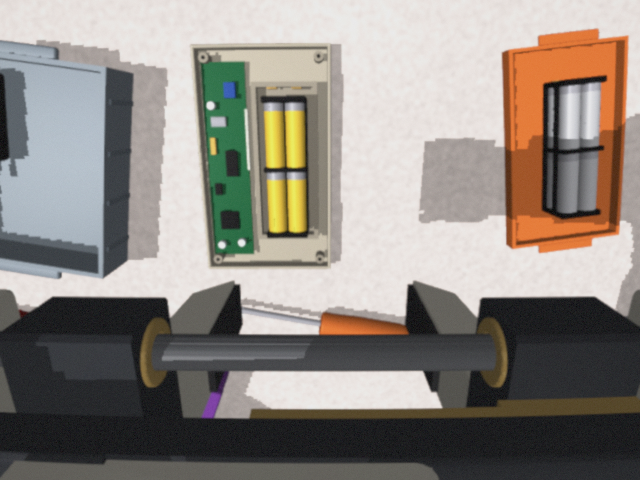

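The fresh pack (264–306, 98–236) lies flat inside the bay and the spent pack (545–605, 80–215) lies flat in the tray. Blue box next.

```bash
python3 -m jog '[{"fingers":0,"x":0,"y":0.4,"z":5,"spin":-9},{"fingers":0,"x":0,"y":0.8,"z":10.2,"spin":-18},{"fingers":0,"x":0,"y":1.2,"z":15.4,"spin":-27},{"fingers":0,"x":0,"y":1.6,"z":20.6,"spin":-36},{"fingers":0,"x":0,"y":2,"z":25.8,"spin":-45}]'
python3 -c "
from h import *
plan(.478,-.367,.2,-5)"
```

```text
time: 31.98
tool_pos: [0.4654, -0.1597, 0.3772]
tool_rot: [-2.966, 1.568, 2.556]
contact_force: [0.8, 0.7, -0.1]
opening: 0.0918
t32.0 pos [ 0.4654 -0.1597  0.3772] tip 0.199 jaw -43.6 tilt 0.16 q6 0.27 open 0.092 F [ 0.8  0.7 -0.1]
shift cm x -0.11 y -14.15 z 15.20 spin -38.6 (other 141.4)
tool y in world [ 0.69   0.724 -0.   ] z [ 0.724 -0.69  -0.003]
```

```bash
python3 -m jog '[{"fingers":0,"x":0,"y":-3.5,"z":3.8,"spin":-9.6},{"fingers":0,"x":0,"y":-7,"z":7.6,"spin":-19.2},{"fingers":0,"x":0,"y":-10.5,"z":11.4,"spin":-28.8},{"fingers":0,"x":0,"y":-13.7,"z":14.8,"spin":-38.4},{"fingers":0,"x":0,"y":-13.7,"z":14.8,"spin":-38.6}]'
python3 -m jog '[{"fingers":0,"x":0,"y":0,"z":0,"spin":0}]'
python3 -c "
from h import *
t=cam('top')
plan(.478,-.367,.012,-5)"
```

```text
time: 32.6
tool_pos: [0.4768, -0.3624, 0.3761]
tool_rot: [2.588, 1.568, 2.494]
contact_force: [0.7, 0.6, 0.1]
opening: 0.0918
time: 32.72
tool_pos: [0.477, -0.3592, 0.3771]
tool_rot: [2.346, 1.568, 2.253]
contact_force: [0.7, -0.5, 0.1]
opening: 0.0921
t32.8 pos [ 0.4771 -0.3587  0.3776] tip 0.200 jaw -5.3 tilt 0.14 q6 -0.68 open 0.092 F [-0.6  0.2 -0.1]
shift cm x 18.76 y -0.85 z 0.20 spin -0.3 (other 179.7)
tool y in world [0.093 0.996 0.002] z [ 0.996 -0.093 -0.002]
```

```bash
python3 -m jog '[{"fingers":0,"x":2,"y":-0.8,"z":0.1,"spin":-0.3},{"fingers":0,"x":7,"y":-0.8,"z":0.1,"spin":-0.3},{"fingers":0,"x":12,"y":-0.8,"z":0.1,"spin":-0.3},{"fingers":0,"x":16.5,"y":-0.8,"z":0.1,"spin":-0.3},{"fingers":0,"x":18.7,"y":-0.8,"z":0.1,"spin":-0.3}]'
python3 -m jog '[{"fingers":0,"x":0,"y":0,"z":0,"spin":0},{"fingers":0.6,"x":0,"y":0,"z":0,"spin":0},{"fingers":0.6,"x":0,"y":0,"z":0,"spin":0},{"fingers":0.6,"x":0,"y":0,"z":0,"spin":0},{"fingers":0.6,"x":0,"y":0,"z":0,"spin":0}]' 30
python3 -c "
from h import *
plan(.482,.345,.1,-8.7)"
```

```text
time: 33.4
tool_pos: [0.4769, -0.3656, 0.1891]
tool_rot: [2.423, 1.566, 2.336]
contact_force: [0.0, 0.3, -0.3]
opening: 0.0917
time: 34.02
tool_pos: [0.4772, -0.368, 0.1925]
tool_rot: [-0.62, 1.569, -0.707]
contact_force: [-0.0, 0.8, 2.6]
opening: 0.0598
t34.0 pos [ 0.4772 -0.368   0.1925] tip 0.015 jaw -5.0 tilt 0.09 q6 -0.70 open 0.060 F [-0.   0.8  2.6]
shift cm x -8.62 y 71.06 z -5.76 spin 3.7 (other -176.3)
tool y in world [ 0.088  0.996 -0.001] z [ 0.996 -0.088  0.001]
```

```bash
python3 -m jog '[{"fingers":0.6,"x":-2,"y":0,"z":0,"spin":0},{"fingers":0.6,"x":-6,"y":0,"z":0,"spin":0},{"fingers":0.6,"x":-10,"y":1,"z":0,"spin":0},{"fingers":0.6,"x":-13,"y":5,"z":-0.4,"spin":0},{"fingers":0.6,"x":-14,"y":11,"z":-0.9,"spin":0}]'
python3 -m jog '[{"fingers":0.6,"x":0,"y":6,"z":-0.5,"spin":1},{"fingers":0.6,"x":0,"y":12,"z":-1,"spin":2},{"fingers":0.6,"x":0,"y":18,"z":-1.5,"spin":3},{"fingers":0.6,"x":0,"y":24,"z":-2,"spin":3.7},{"fingers":0.6,"x":0,"y":30,"z":-2.5,"spin":3.7}]'
python3 -m jog '[{"fingers":0.6,"x":0,"y":6,"z":-0.1,"spin":0},{"fingers":0.6,"x":0,"y":12,"z":-0.2,"spin":0},{"fingers":0.6,"x":0,"y":18,"z":-0.3,"spin":0},{"fingers":0.6,"x":0,"y":24,"z":-0.4,"spin":0},{"fingers":0.6,"x":0,"y":27,"z":-0.5,"spin":0}]'
python3 -m jog '[{"fingers":0.6,"x":0,"y":1,"z":0,"spin":0},{"fingers":0.6,"x":0,"y":1,"z":0,"spin":0},{"fingers":0.6,"x":0,"y":1,"z":0,"spin":0}]'
python3 -c "
from h import *
plan(.482,.345,.058,-8.7)"
```

```text
time: 34.65
tool_pos: [0.4776, -0.2575, 0.3333]
tool_rot: [-0.568, 1.567, -0.658]
contact_force: [1.3, -0.3, -3.6]
opening: 0.0597
time: 35.28
tool_pos: [0.4785, 0.0454, 0.3316]
tool_rot: [-2.817, 1.57, -2.97]
contact_force: [0.3, 0.3, -3.7]
opening: 0.0598
time: 35.9
tool_pos: [0.5145, 0.3141, 0.3309]
tool_rot: [-2.928, 1.57, -3.078]
contact_force: [0.1, -1.0, -3.6]
opening: 0.0597
time: 36.28
tool_pos: [0.5166, 0.3198, 0.3315]
tool_rot: [-2.095, 1.57, -2.248]
contact_force: [-0.2, -0.0, -1.9]
opening: 0.0596
t36.3 pos [0.5166 0.3198 0.3315] tip 0.154 jaw -8.8 tilt 0.06 q6 0.58 open 0.060 F [-0.2 -0.  -1.9]
shift cm x 9.55 y 1.97 z -3.80 spin -0.1 (other 179.9)
tool y in world [ 0.153  0.988 -0.001] z [ 0.988 -0.153 -0.001]
```

```bash
python3 -m jog '[{"fingers":0.6,"x":0,"y":1,"z":-2,"spin":0},{"fingers":0.6,"x":2,"y":2,"z":-3.8,"spin":0},{"fingers":0.6,"x":5,"y":2,"z":-3.8,"spin":0},{"fingers":0.6,"x":7.5,"y":2,"z":-3.8,"spin":0},{"fingers":0.6,"x":8,"y":2,"z":-3.8,"spin":0}]'
python3 -m jog '[{"fingers":0.6,"x":0.3,"y":0,"z":0,"spin":0},{"fingers":0.6,"x":0.6,"y":0,"z":0,"spin":0},{"fingers":0.6,"x":0.9,"y":0,"z":0,"spin":0},{"fingers":0.6,"x":0.9,"y":0,"z":0,"spin":0}]'
python3 -c "
from h import *
plan(.482,.345,.058,-8.7)
p=cam('wrist');cv2.imwrite('pics/w10.png',p['color'][:,:,::-1])
"
```

```text
time: 36.9
tool_pos: [0.4808, 0.3462, 0.2504]
tool_rot: [-2.511, 1.567, -2.663]
contact_force: [-0.7, 0.2, -3.9]
opening: 0.06
time: 37.4
tool_pos: [0.482, 0.3466, 0.2428]
tool_rot: [-0.058, 1.571, -0.21]
contact_force: [-0.6, 0.0, -2.9]
opening: 0.0598
t37.4 pos [0.482  0.3466 0.2428] tip 0.065 jaw -8.7 tilt 0.00 q6 0.65 open 0.060 F [-0.6  0.  -2.9]
shift cm x 0.68 y -0.16 z 0.03 spin -0.0 (other 180.0)
tool y in world [ 0.152  0.988 -0.   ] z [ 0.988 -0.152  0.   ]
```

View pics/w10.png

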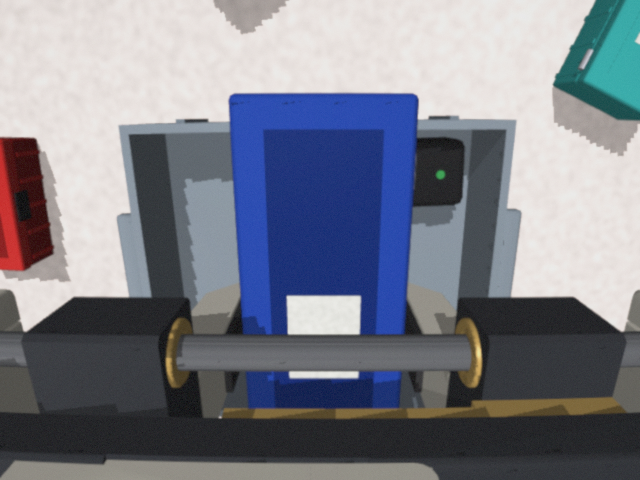

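The blue box is centred (midline at 323 px against the tote's 318 px) and parallel to the tote. I'll lower, release, and go for the red one.

```bash
python3 -m jog '[{"fingers":0.6,"x":0.2,"y":-0.2,"z":0,"spin":0},{"fingers":0.6,"x":0.4,"y":-0.2,"z":0,"spin":0},{"fingers":0.6,"x":0.6,"y":-0.2,"z":0,"spin":0},{"fingers":0.6,"x":0.8,"y":-0.2,"z":0,"spin":0},{"fingers":0.6,"x":0.8,"y":-0.2,"z":0,"spin":0}]'
python3 -c "
from h import *
plan(.482,.345,.058,-8.7)
plan(.585,-.37,.2,-5)"
```

```text
time: 38.08
tool_pos: [0.4816, 0.3446, 0.2355]
tool_rot: [0.047, 1.57, -0.105]
contact_force: [-3.1, -1.3, 5.5]
opening: 0.06
t38.1 pos [0.4816 0.3446 0.2355] tip 0.057 jaw -8.7 tilt 0.02 q6 0.64 open 0.060 F [-3.1 -1.3  5.5]
shift cm x -0.05 y 0.04 z 0.04 spin -0.0 (other 180.0)
tool y in world [0.151 0.988 0.   ] z [ 0.988 -0.151  0.   ]
t38.1 pos [0.4816 0.3446 0.2355] tip 0.057 jaw -8.7 tilt 0.02 q6 0.64 open 0.060 F [-3.1 -1.3  5.5]
shift cm x -14.25 y -69.07 z 21.05 spin -3.7 (other 176.3)
tool y in world [0.151 0.988 0.   ] z [ 0.988 -0.151  0.   ]
```

```bash
python3 -m jog '[{"fingers":0,"x":0,"y":0,"z":0,"spin":0},{"fingers":0,"x":0,"y":0,"z":0,"spin":0},{"fingers":0,"x":0,"y":0,"z":0,"spin":0},{"fingers":0,"x":-2,"y":0,"z":0,"spin":0},{"fingers":0,"x":-7,"y":0,"z":0,"spin":0}]'
python3 -m jog '[{"fingers":0,"x":-4,"y":0,"z":0,"spin":0},{"fingers":0,"x":-7,"y":-3,"z":1,"spin":0},{"fingers":0,"x":-7.2,"y":-8,"z":2.5,"spin":0},{"fingers":0,"x":-7.2,"y":-13.5,"z":4.1,"spin":0},{"fingers":0,"x":-7.2,"y":-19,"z":5.8,"spin":0}]'
python3 -m jog '[{"fingers":0,"x":0,"y":-5.7,"z":1.7,"spin":-1},{"fingers":0,"x":0,"y":-11.4,"z":3.5,"spin":-2},{"fingers":0,"x":0,"y":-17.1,"z":5.2,"spin":-3},{"fingers":0,"x":0,"y":-22.8,"z":7,"spin":-3.7},{"fingers":0,"x":0,"y":-28.5,"z":8.7,"spin":-3.7}]'
python3 -c "
from h import *
plan(.585,-.372,.015,-5)
t=cam('top');print('blue',rect(t,mask(t,(108,110,30),(130,255,255),(90,200,230,300)),.084))"
```

```text
time: 38.7
tool_pos: [0.4812, 0.3443, 0.303]
tool_rot: [-2.486, 1.565, -2.638]
contact_force: [0.4, 0.3, 0.5]
opening: 0.0916
time: 39.33
tool_pos: [0.5102, 0.1465, 0.3768]
tool_rot: [0.14, 1.57, -0.011]
contact_force: [0.7, 0.9, 0.5]
opening: 0.0916
time: 39.95
tool_pos: [0.5531, -0.1489, 0.3768]
tool_rot: [-0.135, 1.57, -0.223]
contact_force: [0.1, 0.2, -0.1]
opening: 0.0921
t40.0 pos [ 0.5531 -0.1489  0.3768] tip 0.199 jaw -5.0 tilt 0.03 q6 -0.31 open 0.092 F [ 0.1  0.2 -0.1]
shift cm x 18.38 y -21.95 z 5.12 spin -0.0 (other 180.0)
tool y in world [ 0.087  0.996 -0.   ] z [ 0.996 -0.087  0.001]
blue [482.2 342.5  62.9 170.1  -7.9]
```

```bash
python3 -m jog '[{"fingers":0,"x":0,"y":-5.5,"z":1.3,"spin":0},{"fingers":0,"x":0,"y":-11,"z":2.6,"spin":0},{"fingers":0,"x":0,"y":-16.5,"z":3.9,"spin":0},{"fingers":0,"x":0,"y":-20.5,"z":5,"spin":0},{"fingers":0,"x":0,"y":-20.5,"z":5,"spin":0}]'
python3 -m jog '[{"fingers":0,"x":0,"y":0,"z":0,"spin":0}]'
python3 -c "
from h import *
plan(.586,-.369,.015,-5)"
```

```text
time: 40.62
tool_pos: [0.5845, -0.3583, 0.3755]
tool_rot: [-2.775, 1.57, -2.866]
contact_force: [-0.3, -0.3, -1.3]
opening: 0.0915
time: 40.75
tool_pos: [0.5849, -0.3548, 0.3763]
tool_rot: [2.238, 1.57, 2.15]
contact_force: [0.5, -0.3, 0.2]
opening: 0.0918
t40.8 pos [ 0.5849 -0.3548  0.3763] tip 0.198 jaw -5.0 tilt 0.07 q6 -0.57 open 0.092 F [ 0.5 -0.3  0.2]
shift cm x 18.33 y -1.42 z 0.25 spin -0.0 (other 180.0)
tool y in world [0.087 0.996 0.001] z [ 0.996 -0.087 -0.001]
```

```bash
python3 -m jog '[{"fingers":0,"x":2,"y":-1.4,"z":0.2,"spin":0},{"fingers":0,"x":7,"y":-1.4,"z":0.2,"spin":0},{"fingers":0,"x":12,"y":-1.4,"z":0.2,"spin":0},{"fingers":0,"x":16.5,"y":-1.4,"z":0.2,"spin":0},{"fingers":0,"x":18.3,"y":-1.4,"z":0.2,"spin":0}]'
python3 -m jog '[{"fingers":0,"x":0,"y":0,"z":0,"spin":0},{"fingers":0.6,"x":0,"y":0,"z":0,"spin":0},{"fingers":0.6,"x":0,"y":0,"z":0,"spin":0},{"fingers":0.6,"x":0,"y":0,"z":0,"spin":0},{"fingers":0.6,"x":0,"y":0,"z":0,"spin":0}]' 25
python3 -c "
from h import *
plan(.482,.344,.1,-8.7)"
```

```text
time: 41.38
tool_pos: [0.5848, -0.3685, 0.1897]
tool_rot: [2.579, 1.565, 2.492]
contact_force: [-0.2, 0.3, -0.4]
opening: 0.0918
time: 42.0
tool_pos: [0.5859, -0.3697, 0.1947]
tool_rot: [-0.551, 1.569, -0.639]
contact_force: [0.6, -0.4, 2.3]
opening: 0.06
t42.0 pos [ 0.5859 -0.3697  0.1947] tip 0.017 jaw -5.0 tilt 0.10 q6 -0.59 open 0.060 F [ 0.6 -0.4  2.3]
shift cm x -8.43 y 70.18 z -16.58 spin 3.7 (other -176.3)
tool y in world [ 0.087  0.996 -0.001] z [ 0.996 -0.087  0.002]
```

```bash
python3 -m jog '[{"fingers":0.6,"x":-2,"y":0,"z":0,"spin":0},{"fingers":0.6,"x":-7,"y":0,"z":0,"spin":0},{"fingers":0.6,"x":-12,"y":1,"z":0,"spin":0},{"fingers":0.6,"x":-15.5,"y":5,"z":-1,"spin":0},{"fingers":0.6,"x":-16.5,"y":10.6,"z":-2.4,"spin":0}]'
python3 -m jog '[{"fingers":0.6,"x":0,"y":6,"z":-1.4,"spin":1},{"fingers":0.6,"x":0,"y":12,"z":-2.8,"spin":2},{"fingers":0.6,"x":0,"y":18,"z":-4.2,"spin":3},{"fingers":0.6,"x":0,"y":24,"z":-5.6,"spin":3.7},{"fingers":0.6,"x":0,"y":30,"z":-7,"spin":3.7}]'
python3 -m jog '[{"fingers":0.6,"x":0,"y":6,"z":-1,"spin":0},{"fingers":0.6,"x":0,"y":12,"z":-2,"spin":0},{"fingers":0.6,"x":0,"y":18,"z":-3,"spin":0},{"fingers":0.6,"x":0,"y":24,"z":-4,"spin":0},{"fingers":0.6,"x":0,"y":27,"z":-5,"spin":0}]'
python3 -m jog '[{"fingers":0.6,"x":0,"y":0,"z":0,"spin":0},{"fingers":0.6,"x":0,"y":0,"z":0,"spin":0}]'
python3 -c "
from h import *
plan(.482,.344,.098,-8.7)"
```

```text
time: 42.62
tool_pos: [0.5708, -0.2618, 0.3628]
tool_rot: [-0.478, 1.564, -0.568]
contact_force: [0.7, -0.1, -0.9]
opening: 0.0598
time: 43.25
tool_pos: [0.5268, 0.0449, 0.36]
tool_rot: [0.044, 1.569, -0.108]
contact_force: [-0.4, -0.3, -2.3]
opening: 0.0596
time: 43.88
tool_pos: [0.5182, 0.3205, 0.3597]
tool_rot: [0.81, 1.57, 0.66]
contact_force: [0.9, -0.6, -2.1]
opening: 0.0597
time: 44.12
tool_pos: [0.5189, 0.317, 0.3593]
tool_rot: [-0.822, 1.57, -0.974]
contact_force: [0.5, 0.4, -2.1]
opening: 0.0598
t44.1 pos [0.5189 0.317  0.3593] tip 0.181 jaw -8.7 tilt 0.03 q6 0.57 open 0.060 F [ 0.5  0.4 -2.1]
shift cm x 8.32 y 2.11 z -4.06 spin -0.0 (other 180.0)
tool y in world [ 0.151  0.988 -0.   ] z [ 0.988 -0.151  0.   ]
```

```bash
python3 -m jog '[{"fingers":0.6,"x":0,"y":1,"z":-2,"spin":0},{"fingers":0.6,"x":2,"y":2.1,"z":-4,"spin":0},{"fingers":0.6,"x":4.5,"y":2.1,"z":-4,"spin":0},{"fingers":0.6,"x":6,"y":2.1,"z":-4,"spin":0},{"fingers":0.6,"x":6.5,"y":2.1,"z":-4,"spin":0}]'
python3 -m jog '[{"fingers":0.6,"x":0.3,"y":0,"z":0,"spin":0},{"fingers":0.6,"x":0.6,"y":0,"z":0,"spin":0},{"fingers":0.6,"x":1,"y":0,"z":0,"spin":0},{"fingers":0.6,"x":1,"y":0,"z":0,"spin":0}]'
python3 -c "
from h import *
plan(.482,.344,.098,-8.7)
p=cam('wrist');cv2.imwrite('pics/w11.png',p['color'][:,:,::-1])
"
```

```text
time: 44.75
tool_pos: [0.4826, 0.344, 0.2931]
tool_rot: [-2.463, 1.57, -2.616]
contact_force: [0.1, -0.6, -1.5]
opening: 0.0599
time: 45.25
tool_pos: [0.4826, 0.3443, 0.2835]
tool_rot: [-2.289, 1.57, -2.441]
contact_force: [-0.2, -0.2, -1.7]
opening: 0.0599
t45.2 pos [0.4826 0.3443 0.2835] tip 0.105 jaw -8.7 tilt 0.02 q6 0.64 open 0.060 F [-0.2 -0.2 -1.7]
shift cm x 0.75 y -0.04 z -0.06 spin -0.0 (other 180.0)
tool y in world [ 0.152  0.988 -0.   ] z [ 0.988 -0.152 -0.   ]
```

View pics/w11.png

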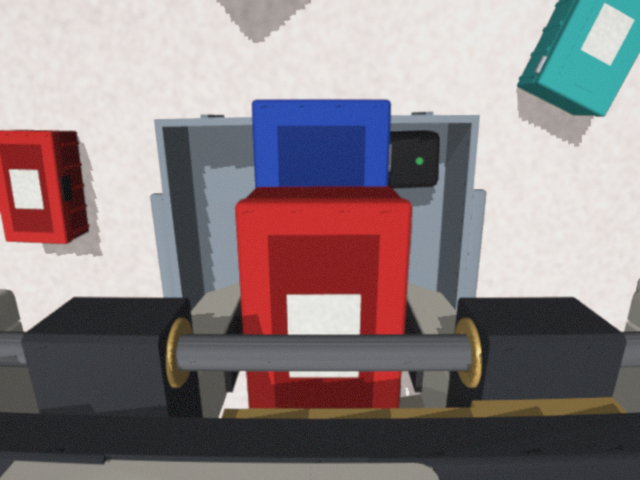

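The red box (midline ~323 px) is centred on the blue one (~321 px). I'll lower, release and back off.

```bash
python3 -m jog '[{"fingers":0.6,"x":0.3,"y":0,"z":0,"spin":0},{"fingers":0.6,"x":0.5,"y":0,"z":0,"spin":0},{"fingers":0.6,"x":0.7,"y":0,"z":0,"spin":0},{"fingers":0.6,"x":0.8,"y":0,"z":0,"spin":0},{"fingers":0.6,"x":0.8,"y":0,"z":0,"spin":0}]'
python3 -c "
from h import *
plan(.482,.344,.098,-8.7)"
python3 -m jog '[{"fingers":0,"x":0,"y":0,"z":0,"spin":0},{"fingers":0,"x":0,"y":0,"z":0,"spin":0},{"fingers":0,"x":0,"y":0,"z":0,"spin":0},{"fingers":0,"x":-2,"y":0,"z":0,"spin":0},{"fingers":0,"x":-6,"y":0,"z":0,"spin":0}]'
python3 -m jog '[{"fingers":0,"x":-4,"y":0,"z":0,"spin":0},{"fingers":0,"x":-7,"y":-4,"z":0,"spin":0},{"fingers":0,"x":-7,"y":-9,"z":0,"spin":0},{"fingers":0,"x":-7,"y":-11,"z":0,"spin":0},{"fingers":0,"x":-7,"y":-11,"z":0,"spin":0}]'
python3 -c "
from h import *
p=cam('wrist');cv2.imwrite('pics/w12.png',p['color'][:,:,::-1])
print('red',rect(p,mask(p,(0,150,60),(8,255,255),(220,0,440,400)),.124))
b=lambda q,r,z:print('blue',rect(q,mask(q,(108,110,30),(130,255,255),r),z))
b(p,(200,0,450,300),.084)
plan(.482,.344,.098,-8.7)"
```

```text
time: 45.92
tool_pos: [0.4826, 0.3444, 0.2757]
tool_rot: [-0.602, 1.571, -0.754]
contact_force: [0.2, -0.3, -0.9]
opening: 0.0593
t45.9 pos [0.4826 0.3444 0.2757] tip 0.098 jaw -8.7 tilt 0.00 q6 0.64 open 0.059 F [ 0.2 -0.3 -0.9]
shift cm x -0.03 y -0.05 z -0.06 spin -0.0 (other 180.0)
tool y in world [ 0.151  0.988 -0.   ] z [ 0.988 -0.151  0.   ]
time: 46.55
tool_pos: [0.4824, 0.3442, 0.3347]
tool_rot: [-2.474, 1.567, -2.626]
contact_force: [0.3, 0.7, 0.5]
opening: 0.0915
time: 47.18
tool_pos: [0.466, 0.2349, 0.4059]
tool_rot: [1.133, 1.57, 0.979]
contact_force: [-0.3, 0.7, 0.3]
opening: 0.0917
red [480.4 336.4  59.5  82.4  -9.3]
blue [470.  276.6  59.1  31.   -8.9]
t47.2 pos [0.4662 0.2357 0.4057] tip 0.228 jaw -8.8 tilt 0.04 q6 0.47 open 0.092 F [-0.5  0.6 -0.5]
shift cm x 12.98 y 10.93 z -0.09 spin -0.1 (other 179.9)
tool y in world [0.153 0.988 0.001] z [ 0.988 -0.153  0.   ]
```

View pics/w12.png

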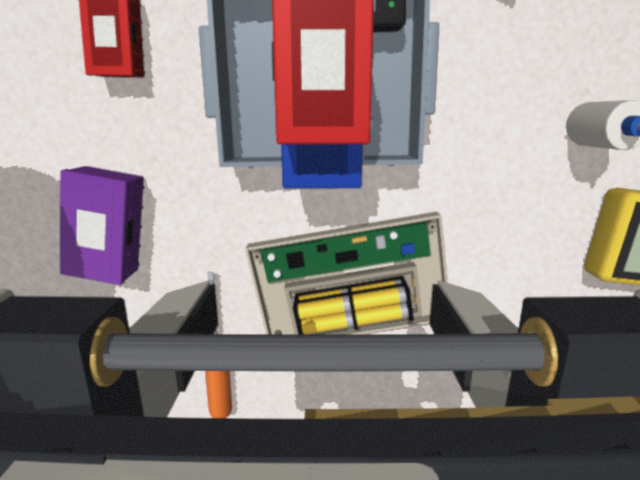

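Red sits centred on blue: the near edges imply both centres at y ≈ 345. The fresh pack is flat in the bay. One numeric check from the top camera, then I'll hand in.

```bash
python3 -m jog '[{"fingers":0,"x":0,"y":-5,"z":0,"spin":0},{"fingers":0,"x":0,"y":-10,"z":0,"spin":0},{"fingers":0,"x":0,"y":-15,"z":0,"spin":0},{"fingers":0,"x":0,"y":-20,"z":0,"spin":0},{"fingers":0,"x":0,"y":-20,"z":0,"spin":0}]'
python3 -m jog '[{"fingers":0,"x":0,"y":0,"z":0,"spin":0},{"fingers":0,"x":0,"y":0,"z":0,"spin":0}]'
python3 -c "
from h import *
t=cam('top')
print('red',rect(t,mask(t,(0,150,60),(8,255,255),(115,215,205,275)),.124))
print('blue',rect(t,mask(t,(108,110,30),(130,255,255),(90,200,230,300)),.084))
for n,z in(('charger',.032),('screw_jar',.046),('spent_pack',.037),('fresh_pack',.04)): print(n,[(np.round(o['xy']),round(o['conf'],2),np.round(w(t,o['xy'],z)[0]*1000)) for o in robot.look_for(n,t)[:2]])
print(robot.hand_in())"
```

```text
time: 47.85
tool_pos: [0.4361, 0.0364, 0.4056]
tool_rot: [-1.739, 1.571, -1.894]
contact_force: [-0.8, -0.7, -0.6]
opening: 0.0916
time: 48.1
tool_pos: [0.436, 0.0392, 0.4056]
tool_rot: [2.036, 1.57, 1.886]
contact_force: [0.3, -0.5, 0.1]
opening: 0.0918
red [483.5 342.1  60.1  98.8  -9.6]
blue [472.1 277.8  59.8  39.2 -10.7]
charger [(array([152., 230.]), 0.75, array([544., 387.]))]
screw_jar [(array([284., 170.]), 0.71, array([684.,  80.]))]
spent_pack [(array([363., 249.]), 0.75, array([ 503., -105.]))]
fresh_pack []
the job is handed in; nothing more can be done
None
```

I swapped the battery pack and handed the job in at about 48 s of the 144 s allowed; the hand-in gives no verdict.

- **Set-aside:** the red and blue boxes both stood on the mat, seen by the top camera.
- **Packs:** the spent pack lies flat in the tray, about 10 mm or less from its centre. The fresh pack sits flat in the bay, within a few mm of its middle.
- **Boxes back:** blue is within about 3 mm of the tote's middle and red within about 3 mm of blue's. All yaws agree to about 1–2°.
- **Left alone:** by the last top picture the screw jar and charger have not moved (pixel positions within a pixel or so of the start).

**Checks that failed or disagreed:**
- The last top picture did not detect the fresh pack because the arm covered it. It was last seen seated in the wrist picture just before.
- The top camera could see only part of the blue box at the end. Its yaw of -10.7° comes from that part; the wrist camera gave -8.9°.
- The wrist and top cameras differed by about 3–6 mm on the tote and the packs, which is within the tolerances.

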